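# Free the seized spacer bars and square the jig fence with them

### The arm

A 7-joint arm with a two-finger parallel gripper is mounted at the origin on a cart in front of the work surface, level with it; the furniture and walls round the work are solid. World frame = base frame: x ahead of the robot, y to its left, z up, the work surface at z = 0. Lengths are in m, angles in rad, forces in N, time in s.
With the tool pointing down it reaches from about 0.4 to 0.85 m from the base axis. Payload 4.4 kg.
Tool frame: the origin (TCP) lies between the finger pads; the fingertips stand 25 mm ahead of it and the grasp point (between the pads) lies 6 mm ahead of it; z points along the fingers, y is the line along which they close (so a half turn about z gives the same grasp; the last joint's range is limited). The gripper opens to 94 mm and grips with 3 to 60 N. Pads are 16 mm wide; open, the fingers measure 119 mm over their backs; the gripper's body (75 mm by 177 mm) begins 78 mm behind the grasp point.
Start: joints at [1.209, 0.628, 0.038, 1.517, -0.027, 0.996, -0.02], TCP at [0.19, -0.622, 0.23] pointing down, gripper open.
Joint ranges: [-3.06, 3.06], [-0.37, 2.12], [-1.25, 1.32], [0.18, 2.47], [-1.1, 4.24], [0.23, 1.98], [-2.94, 2.94]. Speed limits (rad/s): [2.57, 2.57, 3.14, 3.14, 3.14, 3.14, 3.14].

### API

Orientations are given as a unit quaternion [x, y, z, w].
In Python, from cell import ctrl gives the robot as it stands.
- The arm moves only by the tool carry_out, never from a script. Its argument "deltas" is a list of rows, each a list of 3 entries, a list of its own where there are three numbers: the shift along the tool's x, y, z in units of 25 mm (1.0 is 25 mm), then the turn, a rotation vector about the tool's x, y, z in units of 5 degrees (1.0 is 5 degrees), then the opening, from 0 (shut) to 1 (fully open). A call has 1 to 5 rows; each row shifts and turns the commanded pose from where the row before left it, along the tool's axes as they then stand; what a row does not reach is not made up. A row lasts 1/12 s, in which the tool goes at most 41.7 mm and 7.16 degrees, less where a joint would pass 70% of its speed; a pose out of reach is approached as far as the arm can. A call is refused whole if a number of a shift passes 1 or a number of a turn 1, either way. A call with a gripper value outside its range is refused whole. The fingers move at their own pace and stop on an object; "squeeze" is the grip in N (left out, the last holds). Time passes only in rows, so rows that do not move let the fingers close. It gives the time, the measured TCP pose, the force, the opening and the grip force at its end, in the units of the state.
- ctrl.sense(): the state, without advancing time (a new reading comes with each control period).
- ctrl.grab_frame(name): name is "side" or "top" or "wrist"; returns (picture, depth): 400x640x3 uint8, blue, green, red; 400x640 float32, m along the optical axis (not along the pixel's ray), 0 where there is no reading.
- ctrl.calibration(name): a dict with "mtx" (3x3 intrinsics, pixels), "origin" and "rotation" of the camera in the world. Camera axes: x right, y up, looking along -z (the intrinsics and any distortion apply to the point x, -y, -z); pixel columns grow to the right and rows downward; lengths in m; the calibration is good to about 2 mm. A picture is of the moment at which its call begins: read the wrist's pose just before it. calibration takes no time and is no camera call; for the wrist camera it gives the pose at the moment of the call.
- ctrl.sign_off(): hands the job in; it is judged then, once.
Trained networks look in the newest picture that a camera, given by its name, has taken for a name from the list of things; names that differ only in an ending like _2 or _b are one class to them, and where a whole thing is asked for, a point or a joint stands for the part that bears it (a point fixed in the world has none). Each returns a list of dicts, best first, with "confidence" (0 to 1); they miss things now and then, are a little off and sometimes report something else, mostly with a low value. They report only what shows in the picture. A call takes as long as a camera call. They do not tell look-alikes from the thing itself.
- ctrl.look_for(camera, name): "centre" ([column, row] in pixels, amid what is visible of it).
- ctrl.masks_of(camera, name): "mask" (400x640 bool, what is visible of it) and "centre" ([column, row] in pixels, amid what is visible of it).
The state is a dict: "clock": time; "qpos": joint angles; "qvel": joint speeds; "tau": joint torques, N m; "eef_pos": TCP position; "ee_rot": TCP orientation; "contact_force": force on the tool from outside, world axes, zero at the start; "ft_torque": the same for the moment, N m; "width": finger opening in m; "gripper_force": force on a finger pad.
Only numpy, scipy, OpenCV 4.12 (cv2) and the standard library are available. Lean on these libraries where they do the work, as an engineer would, in place of code of your own. Each camera call takes 0.05 s, during which the arm holds its last target. There are 200 camera calls.

### The job

The brass spacer bars (two or three of them) have seized in their swollen oak block: rock each one from side to side until it works loose, and draw it out without lifting the block off the work board. Set all the bars in the gap of the strip jig, their broad faces flat along the steel cheek and spread apart with one near each end, then push the fence up until you feel it close firmly on all of them, so that it is set parallel at the thickness of the bars. Finally take the bars out again without shifting the fence, and leave them all in the wooden tray; do not knock over or move the mug.

Things in the scene. Friction and masses are not known exactly. Their poses are not given: they have to be found in the camera images.
- board: Grey work board, 300 (x) x 750 (y) mm, fixed, its top 15 mm above the bench; jig, block and tray stand on it. Origin at bench height under its centre.
- block: Oak block 150 (x) x 116 (y) x 50 mm high on an iron foot, 2.2 kg, loose on the work board, left or right of the jig; origin at the centre of its underside, z up. Three slots in its top, 26 mm deep, centred at x = -45, 0 and +45 mm, y = 0, each 14 mm wide along x and 38 mm long along y.
- slots (a point): Centre of the middle slot's floor, 24 mm above the board. In each slot a sprung wooden tongue on the +x side pinches the bar with about 36 N: a straight pull needs 35 to 50 N and would lift the block. Rocked about the block's x axis (top swinging along y, 8 degrees either way, in 0.4 s a swing) while rising 1 to 2 mm a swing, the bar comes out with 5 to 16 N.
- bar1: Brass spacer bar, 14 (x) x 28 (y) x 70 mm (z, long axis), 0.2 kg; origin at the centre of its lower end, in the slot at x = -45 mm of the block at the start, its axes parallel to the block's: 26 mm in the slot, 44 mm standing out. The 28 mm wide faces are pinched. Absent in some starts.
- bar2: The same kind of bar, in the slot at x = 0 of the block at the start. Absent in some starts.
- bar3: The same kind of bar, in the slot at x = +45 mm of the block at the start. Absent in some starts.
- jig: Strip jig fixed on the work board; origin at the board's top, x away from the robot, y along the gap. Plywood bed 220 (y) x 180 mm (x from -100 to +80 mm), its top 15 mm above the board, with a fixed steel cheek and, nearer the robot, the movable fence facing it.
- gap (a point): Point on the jig's bed at the foot of the cheek's face, at the middle of its length (jig x = +50 mm, y = 0, z = 15 mm); axes as the jig's. The steel cheek is 200 mm long (y), 18 mm thick and stands 26 mm above the bed; the bars stand against its face that looks to the robot.
- carriage (a joint): Slide of the aluminium carriage that bears the fence: the gap in m between fence and cheek at the middle (0 closed, up to 0.060); 0.036 to 0.050 at the start. It moves along the jig's x with about 6 N of friction and stays where it is left.
- fence (a joint): Swivel about its middle of the fence, a dark wooden bar 200 mm long, 16 mm thick, 26 mm high: rad, 0 when parallel to the cheek, counter-clockwise from above positive, range +-0.08, skewed at the start. Stiff (0.25 N m); pressing it with 15 to 20 N onto bars that stand apart on both sides of its middle turns it parallel.
- knob_grip (a point): Point to grip on the axis of the upright black knob on the carriage, 53 mm above the board. The knob is 25 mm across and ends 68 mm above the board; the carriage's top is 31 mm above the board; the knob's axis lies 45 mm behind the fence's face that meets the bars.
- tray: Loose open wooden tray, 190 (x) x 100 (y) x 35 mm high, walls and floor 6 mm, blue felt floor; origin at the centre of its underside. On the other side of the jig from the block.
- mug: Green mug, 96 mm high, bystander at the front right corner of the bench; origin at the centre of its underside, z up.
Not all that is in view belongs to the job. Leave any green look-alike of the bar2 alone.

How it is judged:
On the way, in this order (a step that is already met when the one before it is completed fails the run):
1. all bars are out of the block and in the jig's gap between fence and cheek, at least one towards each end (over 40 mm from the middle) (x of bar1 in the frame of gap between -0.034 and -0.003 m and y of bar1 in the frame of gap between -0.1 and 0.1 m and z of bar1 in the frame of gap between -0.004 and 0.03 m and x of bar2 in the frame of gap between -0.034 and -0.003 m and y of bar2 in the frame of gap between -0.1 and 0.1 m and z of bar2 in the frame of gap between -0.004 and 0.03 m and x of bar3 in the frame of gap between -0.034 and -0.003 m and y of bar3 in the frame of gap between -0.1 and 0.1 m and z of bar3 in the frame of gap between -0.004 and 0.03 m and y of any of bar1, bar2, bar3 in the frame of gap above 0.04 m and y of any of bar1, bar2, bar3 in the frame of gap below -0.04 m), for 0.2 s.
2. the fence is pushed up parallel against the bars, their broad faces flat on the cheek (x of bar1 in the frame of gap between -0.0175 and -0.003 m and y of bar1 in the frame of gap between -0.1 and 0.1 m and z of bar1 in the frame of gap between -0.004 and 0.02 m and angle between the x axis of each of bar1, bar2, bar3 and the x axis of jig, either way round below 0.2 rad and x of bar2 in the frame of gap between -0.0175 and -0.003 m and y of bar2 in the frame of gap between -0.1 and 0.1 m and z of bar2 in the frame of gap between -0.004 and 0.02 m and x of bar3 in the frame of gap between -0.0175 and -0.003 m and y of bar3 in the frame of gap between -0.1 and 0.1 m and z of bar3 in the frame of gap between -0.004 and 0.02 m and y of any of bar1, bar2, bar3 in the frame of gap above 0.04 m and y of any of bar1, bar2, bar3 in the frame of gap below -0.04 m and x of bar1 in the frame of gap between -0.0095 and -0.0045 m and x of bar2 in the frame of gap between -0.0095 and -0.0045 m and x of bar3 in the frame of gap between -0.0095 and -0.0045 m and value of joint carriage between 0.012 and 0.016 m and value of joint fence between -0.025 and 0.025 rad), for 0.2 s.
At the end, for the whole second after the job is handed in: All bars lie or stand in the tray, at rest; the fence is left 14 mm from the cheek (within 2 mm) and parallel to it (within 0.025 rad); the block sits flat on the board (value of joint carriage between 0.012 and 0.016 m and value of joint fence between -0.025 and 0.025 rad and x of bar1 in the frame of tray between -0.09 and 0.09 m and y of bar1 in the frame of tray between -0.045 and 0.045 m and z of bar1 in the frame of tray between 0 and 0.036 m and linear speed of each of bar1, bar2, bar3 below 0.02 m/s and x of bar2 in the frame of tray between -0.09 and 0.09 m and y of bar2 in the frame of tray between -0.045 and 0.045 m and z of bar2 in the frame of tray between 0 and 0.036 m and x of bar3 in the frame of tray between -0.09 and 0.09 m and y of bar3 in the frame of tray between -0.045 and 0.045 m and z of bar3 in the frame of tray between 0 and 0.036 m and height (world z) of block below 0.0252 m and angle between block's own z axis and vertical below 0.05 rad); the robot touches nothing.
It fails at once if the block is lifted more than 12 mm off the work board or tipped (height (world z) of block above 0.0272 m or angle between block's own z axis and vertical above 0.15 rad).
It fails at once if the mug is moved more than 4 cm or tipped (distance of mug from where it was at the start of the episode above 0.04 m or angle between mug's own z axis and vertical above 0.4 rad).
Of bar1, bar2, bar3 only 2 to 3 are there at a start; the rules pass over those that are not, and their reading is None.
At some moment in a run one of tray, block may be knocked a few centimetres aside while the robot is not near it.
It also fails if it takes over 210 s, if anything falls off the work surface, if the arm or the gripper's body presses on something with over 40 N, if the wrist force passes 120 N, or if a joint passes its speed limit or range.

## Working session

There is one attempt and no reset: what is moved stays moved. The work goes in short steps, Python scripts to look and compute and a tool call to move; the robot and the scene stay as the last step left them, time stands still between calls to the robot, and variables do not carry over. Pictures are saved under pics/ and viewed, at most 16 in all, crops included, and the job is handed in when it is done.

Besides the shell and the picture viewer there is one more tool, called after "Emit:" by a JSON object that holds its "api" and its "payload", one argument or row to a line. carry_out: Moves the arm, as the interface text tells. Its arguments: {"type":"object","properties":{"deltas":{"type":"array"},"squeeze":{"type":"number"}},"required":["deltas"]}

```bash
mkdir -p pics; ls
cat > h.py <<'E'
import numpy as np, cv2
from cell import ctrl
from scipy.spatial.transform import Rotation as R
def cloud(cam):
    im,d=ctrl.grab_frame(cam); c=ctrl.calibration(cam); K=np.array(c["mtx"])
    v,u=np.mgrid[:400,:640]; x=(u-K[0,2])/K[0,0]*d; y=(v-K[1,2])/K[1,1]*d
    P=np.stack([x,-y,-d],-1)@np.array(c["rotation"]).T+np.array(c["origin"])
    P[d<=0]=np.nan
    return im,P
E
python3 - <<'E'
from h import *
s=ctrl.sense(); print(s)
for cam in ("top","side"):
    im,P=cloud(cam); cv2.imwrite(f"pics/{cam}0.png",im); np.save(f"{cam}.npy",P)
    print(cam,ctrl.calibration(cam))
    for n in ["block","bar1","jig","carriage","fence","knob_grip","tray","mug"]:
        for r in ctrl.masks_of(cam,n)[:4]:
            m=r["mask"]; q=P[m]; q=q[~np.isnan(q[:,0])]
            print(n,round(r["confidence"],2),np.round(r["centre"]),m.sum(),np.round(np.median(q,0),3) if len(q) else None, np.round(np.percentile(q,98,axis=0),3) if len(q) else None)
E
```

```text
pics
{'clock': 0.0, 'qpos': array([ 1.2091693 ,  0.62929342,  0.03843563,  1.51832007, -0.02698338,
        0.99629592, -0.02001194]), 'qvel': array([ 4.57920266e-04, -4.25048544e-04, -5.42635129e-04, -4.69073636e-04,
        3.41566172e-04, -1.50086575e-03,  5.56419452e-05]), 'tau': array([ 4.84510838e-04, -5.49719989e+01,  1.14474200e+00, -1.86631268e+01,
       -5.18398499e-02,  2.38435459e-02,  1.54574286e-04]), 'eef_pos': array([ 0.18935019, -0.62118838,  0.22960345]), 'ee_rot': array([ 9.89080082e-01,  1.47376327e-01, -1.47486538e-04, -8.87304972e-04]), 'contact_force': array([ 1.09368995, -0.19778383, -0.47772407]), 'ft_torque': array([ 0.02096057, -0.05645125,  0.03946901]), 'gripper_force': 0.0, 'width': 0.09415596827410112}Traceback (most recent call last):
  File "<stdin>", line 4, in <module>
  File "h.py", line 7, in cloud
    P=np.stack([x,-y,-d],-1)@np.array(c["rotation"]).T+np.array(c["origin"])
      ~~~~~~~~~~~~~~~~~~~~~~^~~~~~~~~~~~~~~~~~~~~~~~~~
ValueError: matmul: Input operand 1 has a mismatch in its core dimension 0, with gufunc signature (n?,k),(k,m?)->(n?,m?) (size 4 is different from 3)
```

Rotation is a quaternion; I'll fix that.

```bash
sed -i 's/np.array(c\["rotation"\]).T/R.from_quat(c["rotation"]).as_matrix().T/' h.py
python3 - <<'E'
from h import *
for cam in ("top","side"):
    im,P=cloud(cam); cv2.imwrite(f"pics/{cam}0.png",im); np.save(f"{cam}.npy",P)
    print(cam,ctrl.calibration(cam))
    for n in ["block","bar1","jig","carriage","fence","knob_grip","tray","mug"]:
        for r in ctrl.masks_of(cam,n)[:4]:
            m=r["mask"]; q=P[m]; q=q[~np.isnan(q[:,0])]
            print(n,round(r["confidence"],2),np.round(r["centre"]),m.sum(),np.round(np.median(q,0),3) if len(q) else None, np.round(np.percentile(q,98,axis=0),3) if len(q) else None)
E
```

```text
top {'mtx': array([[361.55033949,   0.        , 321.61805123],
       [  0.        , 361.55033949, 196.01803474],
       [  0.        ,   0.        ,   1.        ]]), 'origin': array([0.36244484, 0.06630811, 1.17163143]), 'rotation': array([-0.04053727,  0.05204703,  0.70573818, -0.70539454])}
block 0.89 [225. 194.] 1730 [0.518 0.35  0.065] [0.601 0.421 0.069]
bar1 0.64 [217. 175.] 72 [0.568 0.365 0.106] [0.577 0.38  0.113]
jig 0.66 [317. 184.] 3912 [0.546 0.062 0.032] [0.637 0.168 0.062]
carriage 0.73 [317. 183.] 882 [0.548 0.066 0.051] [0.57  0.155 0.083]
fence 0.54 [314. 178.] 324 [0.56  0.062 0.056] [0.57  0.156 0.061]
knob_grip 0.81 [315. 182.] 823 [0.547 0.062 0.052] [0.569 0.153 0.084]
tray 0.96 [406. 182.] 1993 [ 0.563 -0.211  0.023] [ 0.655 -0.151  0.052]
mug 0.88 [411. 246.] 852 [ 0.361 -0.223  0.045] [ 0.403 -0.18   0.097]
mug 0.15 [320. 187.] 783 [0.546 0.059 0.052] [0.567 0.147 0.084]
side {'mtx': array([[368.59376076,   0.        , 315.22035632],
       [  0.        , 368.59376076, 191.43818139],
       [  0.        ,   0.        ,   1.        ]]), 'origin': array([0.23
[... 372 characters left out ...]

bar1 0.47 [253. 251.] 208 [0.525 0.373 0.094] [0.534 0.377 0.109]
carriage 0.73 [228. 248.] 223 [0.569 0.378 0.09 ] [0.577 0.382 0.11 ]
carriage 0.63 [300. 194.] 848 [0.552 0.074 0.048] [0.573 0.16  0.081]
fence 0.74 [283. 194.] 285 [0.56  0.106 0.055] [0.573 0.161 0.058]
fence 0.39 [255. 269.] 3396 [0.517 0.397 0.064] [0.594 0.43  0.066]
knob_grip 0.85 [297. 189.] 866 [0.552 0.074 0.047] [0.573 0.16  0.081]
knob_grip 0.74 [290. 198.] 3171 [0.549 0.096 0.031] [0.63  0.171 0.068]
tray 0.55 [319. 150.] 1254 [ 0.567 -0.218  0.032] [ 0.66  -0.149  0.05 ]
tray 0.33 [380. 151.] 843 [ 0.365 -0.193  0.066] [ 0.41  -0.18   0.093]
mug 0.64 [380. 151.] 912 [ 0.364 -0.193  0.066] [ 0.41  -0.18   0.094]
```

View pics/top0.png

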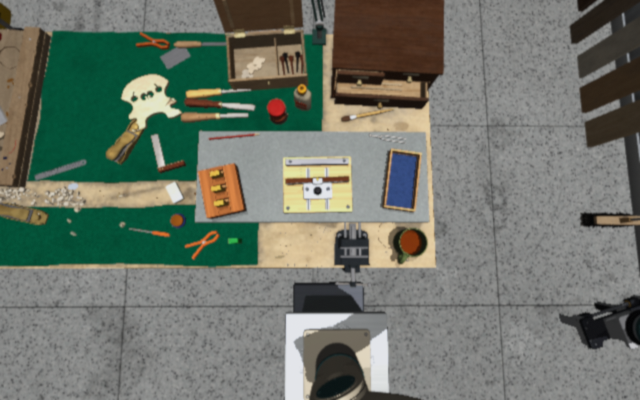

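View pics/side0.png

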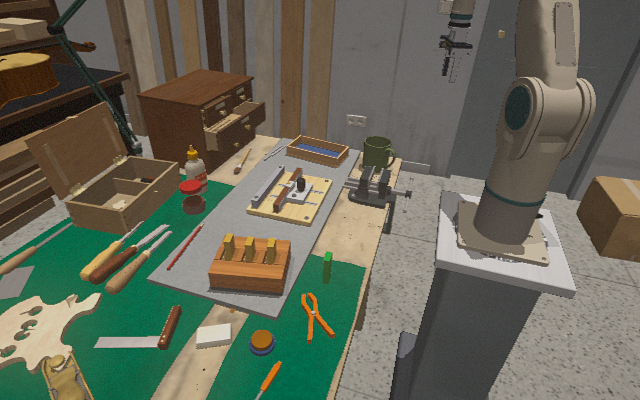

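```bash
cat >> h.py <<'E'
def plan(p,yaw=None,n=1):
    """shift (25 mm) and turn (5 deg) in tool axes to bring the TCP to p, tool straight down, tool x at yaw; per row of n"""
    s=ctrl.sense(); r=R.from_quat(s["ee_rot"])
    sh=r.inv().apply(np.array(p)-s["eef_pos"])/.025
    t=np.zeros(3)
    if yaw is not None:
        t=(r.inv()*(R.from_euler("z",yaw)*R.from_euler("x",np.pi))).as_rotvec()/np.radians(5)
    print("shift",np.round(sh/n,3),"turn",np.round(t/n,3),"total",np.round(sh,2),np.round(t,2),"now",np.round(s["eef_pos"],4),"w",round(s["width"],4),"F",np.round(s["contact_force"],1),"t",round(s["clock"],2))
def rect(q):
    c,(w,h),a=cv2.minAreaRect((q[:,:2]*1000).astype(np.float32)); return np.round(c,1),round(w,1),round(h,1),round(a,2)
E
python3 - <<'E'
from h import *
P=np.load("top.npy"); z=P[...,2]
def box(x0,x1,y0,y1,z0,z1):
    return P[(P[...,0]>x0)&(P[...,0]<x1)&(P[...,1]>y0)&(P[...,1]<y1)&(z>z0)&(z<z1)]
print("block",rect(box(.42,.63,.25,.45,.055,.072)))
q=box(.42,.63,.25,.45,.095,.12)
for x in np.unique(np.round(q[:,0],2)): print(x,len(q[np.abs(q[:,0]-x)<.005]), end=' ')
_,lab,cen=cv2.kmeans((q[:,:2]).astype(np.float32),3,None,(3,50,1e-5),5,cv2.KMEANS_PP_CENTERS); print(cen)
print("bed",rect(box(.42,.68,-.1,.2,.024,.037)))
print("tops",rect(box(.585,.68,-.1,.2,.05,.06)),"fence",rect(box(.5,.585,-.1,.2,.05,.06)))
print("knob",rect(box(.45,.6,-.0,.12,.072,.09)))
print("tray",rect(box(.42,.7,-.3,-.12,.04,.06)))
print("board",np.nanmedian(box(.45,.6,-.12,-.08,0,.03)[:,2]))
plan([.53,.06,.27],0)
plan([.50,.345,.27],0)
E
```

```text
block (array([526.2, 361. ]), 150.7, 117.2, 12.88)
0.47 4 0.48 41 0.49 9 0.52 28 0.53 25 0.56 10 0.57 37 0.58 7 [[0.5246302  0.3621248 ]
 [0.5696342  0.36854511]
 [0.4811178  0.35196877]]
bed (array([530.1,  49.4]), 222.3, 243.0, 0.72)
tops (array([618.7,  63.7]), 19.3, 198.9, 0.12) fence (array([536.5,  63.1]), 66.8, 197.9, 1.62)
knob (array([523.3,  60.9]), 21.4, 21.5, 0.84)
tray (array([ 562.5, -208. ]), 101.0, 191.1, 82.01)
board 0.015639129630981796
shift [ 20.977 -22.117  -1.58 ] turn [-0.    -0.     3.389] total [ 20.98 -22.12  -1.58] [-0.   -0.    3.39] now [ 0.1895 -0.6218  0.2305] w 0.094 F [-0.6 -0.5  0. ] t 0.95
shift [ 23.152 -33.371  -1.58 ] turn [-0.    -0.     3.389] total [ 23.15 -33.37  -1.58] [-0.   -0.    3.39] now [ 0.1895 -0.6218  0.2305] w 0.094 F [-0.6 -0.5  0. ] t 0.95
```

Emit:
{"api": "carry_out", "payload": {
  "deltas": [
    [[0.9,-1,-0.07],[0,0,0],1],
    [[0.9,-1,-0.07],[0,0,0],1],
    [[0.9,-1,-0.07],[0,0,0],1],
    [[0.9,-1,-0.07],[0,0,0],1],
    [[0.9,-1,-0.07],[0,0,0],1]
  ]
}}

```text
clock: 1.37
eef_pos: [0.2611, -0.468, 0.2394]
ee_rot: [0.989, 0.147, 0.0, 0.0]
contact_force: [0.6, -0.3, -0.2]
width: 0.0939
gripper_force: 0.0
```

Emit:
{"api": "carry_out", "payload": {
  "deltas": [
    [[0.9,-1,-0.07],[0,0,0],1],
    [[0.9,-1,-0.07],[0,0,0],1],
    [[0.9,-1,-0.07],[0,0,0],1],
    [[0.9,-1,-0.07],[0,0,0],1],
    [[0.9,-1,-0.07],[0,0,0],1]
  ]
}}

```text
clock: 1.78
eef_pos: [0.3324, -0.3156, 0.2483]
ee_rot: [0.989, 0.147, 0.0, 0.0]
contact_force: [0.7, -0.4, 0.1]
width: 0.094
gripper_force: 0.0
```

Emit:
{"api": "carry_out", "payload": {
  "deltas": [
    [[0.9,-1,-0.07],[0,0,0],1],
    [[0.9,-1,-0.07],[0,0,0],1],
    [[0.9,-1,-0.07],[0,0,0],1],
    [[0.9,-1,-0.07],[0,0,0],1],
    [[0.9,-1,-0.07],[0,0,0],1]
  ]
}}

```text
clock: 2.2
eef_pos: [0.4036, -0.1632, 0.2571]
ee_rot: [0.989, 0.147, 0.0, 0.0]
contact_force: [0.6, -0.8, 0.5]
width: 0.0941
gripper_force: 0.0
```

Emit:
{"api": "carry_out", "payload": {
  "deltas": [
    [[0.9,-1,-0.07],[0,0,0.5],1],
    [[0.9,-1,-0.07],[0,0,0.5],1],
    [[0.9,-1,-0.07],[0,0,0.5],1],
    [[0.9,-1,-0.07],[0,0,0.5],1],
    [[0.9,-1,-0.07],[0,0,0.5],1]
  ]
}}

```text
clock: 2.62
eef_pos: [0.4875, -0.0177, 0.2659]
ee_rot: [0.999, 0.038, 0.0, 0.0]
contact_force: [1.0, -1.7, -0.1]
width: 0.0939
gripper_force: 0.0
```

```bash
python3 -c "
from h import *
plan([.53,.06,.27],0); plan([.50,.345,.27],np.radians(11)); print(ctrl.calibration('wrist'), np.round(ctrl.sense()['qpos'],2))"
```

```text
shift [ 1.929 -2.969 -0.163] turn [ 0.    -0.005  0.869] total [ 1.93 -2.97 -0.16] [ 0.   -0.01  0.87] now [ 0.4875 -0.0177  0.2659] w 0.0939 F [ 1.  -1.7 -0.1] t 2.62
shift [  1.596 -14.427  -0.163] turn [ 1.000e-03 -5.000e-03 -1.331e+00] total [  1.6  -14.43  -0.16] [ 0.   -0.01 -1.33] now [ 0.4875 -0.0177  0.2659] w 0.0939 F [ 1.  -1.7 -0.1] t 2.62
{'mtx': array([[276.2564152 ,   0.        , 318.4697635 ],
       [  0.        , 276.2564152 , 200.58813075],
       [  0.        ,   0.        ,   1.        ]]), 'origin': array([ 0.56328201, -0.01092619,  0.42030705]), 'rotation': array([-0.09515909,  0.08838803, -0.67412807,  0.72710635])} [ 0.02  0.35 -0.05  1.91  0.02  0.88 -1.54]
```

Emit:
{"api": "carry_out", "payload": {
  "deltas": [
    [[0.25,-1,-0.05],[0,0,0.3],1],
    [[0.25,-1,-0.05],[0,0,0.3],1],
    [[0.25,-1,-0.05],[0,0,0.3],1],
    [[0,0,0],[0,0,0],1],
    [[0,0,0],[0,0,0],1]
  ]
}}

```text
clock: 3.03
eef_pos: [0.5021, 0.058, 0.2693]
ee_rot: [1.0, 0.001, 0.0, -0.0]
contact_force: [-0.2, -0.7, 1.0]
width: 0.0942
gripper_force: 0.0
```

Run:
```python
from h import *
im,P=cloud("wrist"); cv2.imwrite("pics/w1.png",im); np.save("w1.npy",P); z=P[...,2]
def box(x0,x1,y0,y1,z0,z1):
    return P[(P[...,0]>x0)&(P[...,0]<x1)&(P[...,1]>y0)&(P[...,1]<y1)&(z>z0)&(z<z1)]
print("board z",np.nanmedian(box(.45,.6,-.12,-.08,0,.03)[:,2]),"bed z",np.nanmedian(box(.58,.6,0,.12,0.02,.04)[:,2]))
print("cheek",rect(box(.596,.68,-.06,.18,.051,.06)),"fence",rect(box(.55,.59,-.06,.18,.051,.06)))
f=box(.55,.59,-.06,.18,.05,.06); print("fence front edge per y")
for y in np.arange(-.03,.16,.03):
    a=f[np.abs(f[:,1]-y)<.01]; c=box(.596,.68,y-.01,y+.01,.051,.06); print(round(y,2),np.round(np.percentile(a[:,0],98),4) if len(a) else None, np.round(np.percentile(c[:,0],[2,98]),4) if len(c) else None)
print("knob",rect(box(.45,.6,-.0,.12,.076,.09)))
plan([.50,.345,.27],np.radians(11),n=12)
```

```text
board z 0.015237938516006577 bed z 0.03037253010929636
cheek (array([625.3,  60.3]), 18.3, 199.7, 0.88) fence (array([563.1,  59.3]), 22.3, 200.0, 2.23)
fence front edge per y
-0.03 0.5775 [0.6177 0.6348]
0.0 0.5763 [0.6174 0.6348]
0.03 0.5751 [0.6173 0.6336]
0.06 0.5738 [0.6163 0.6336]
0.09 0.5726 [0.6162 0.6337]
0.12 0.5713 [0.6153 0.6324]
0.15 0.5701 [0.615  0.6325]
knob (array([529.7,  59.2]), 22.5, 23.4, 89.17)
shift [-0.006 -0.962 -0.003] turn [ 0.001  0.    -0.183] total [ -0.07 -11.55  -0.04] [ 0.01  0.   -2.2 ] now [0.5018 0.0563 0.2692] w 0.0943 F [-0.2  1.4  0.5] t 3.08
```

View pics/w1.png

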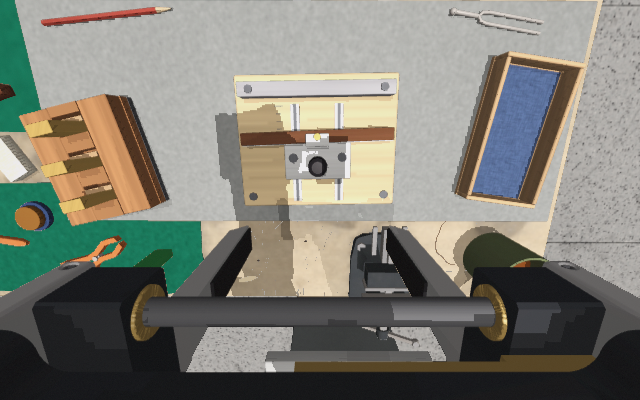

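Emit:
{"api": "carry_out", "payload": {
  "deltas": [
    [[0,-0.96,0],[0,0,-0.18],1],
    [[0,-0.96,0],[0,0,-0.18],1],
    [[0,-0.96,0],[0,0,-0.18],1],
    [[0,-0.96,0],[0,0,-0.18],1],
    [[0,-0.96,0],[0,0,-0.18],1]
  ]
}}

```text
clock: 3.5
eef_pos: [0.4985, 0.1753, 0.2693]
ee_rot: [0.999, 0.038, 0.0, 0.0]
contact_force: [0.7, 0.1, 0.4]
width: 0.0946
gripper_force: 0.0
```

Emit:
{"api": "carry_out", "payload": {
  "deltas": [
    [[0,-0.96,0],[0,0,-0.18],1],
    [[0,-0.96,0],[0,0,-0.18],1],
    [[0,-0.96,0],[0,0,-0.18],1],
    [[0,-0.96,0],[0,0,-0.18],1],
    [[0,-0.96,0],[0,0,-0.18],1]
  ]
}}

```text
clock: 3.92
eef_pos: [0.4858, 0.2946, 0.2693]
ee_rot: [0.997, 0.077, 0.0, 0.001]
contact_force: [0.3, -0.1, -0.3]
width: 0.0939
gripper_force: 0.0
```

Emit:
{"api": "carry_out", "payload": {
  "deltas": [
    [[0,-0.96,0],[0,0,-0.18],1],
    [[0,-0.96,0],[0,0,-0.18],1],
    [[0,0,0],[0,0,0],1],
    [[0,0,0],[0,0,0],1]
  ]
}}

```text
clock: 4.25
eef_pos: [0.4775, 0.3425, 0.269]
ee_rot: [0.996, 0.094, -0.0, 0.0]
contact_force: [-0.2, 0.0, -0.3]
width: 0.0937
gripper_force: 0.0
```

```bash
cat >> h.py <<'E'
def box(P,x0,x1,y0,y1,z0,z1):
    return P[(P[...,0]>x0)&(P[...,0]<x1)&(P[...,1]>y0)&(P[...,1]<y1)&(P[...,2]>z0)&(P[...,2]<z1)]
def bars(P,z0=.104,z1=.118):
    q=box(P,.4,.64,.22,.48,z0,z1); m=[]
    _,lab,cen=cv2.kmeans(q[:,:2].astype(np.float32),3,None,(3,50,1e-5),5,cv2.KMEANS_PP_CENTERS)
    for k in np.argsort(cen[:,0]): print("bar",cen[k].round(4),rect(q[lab[:,0]==k]), np.median(q[lab[:,0]==k][:,2]).round(4))
E
python3 - <<'E'
from h import *
for cam in("side","wrist"):
    im,P=cloud(cam); cv2.imwrite(f"pics/{cam}2.png",im); np.save(f"{cam}2.npy",P)
    print(cam,"block",rect(box(P,.42,.64,.24,.46,.058,.07))); bars(P)
    print("cheek",rect(box(P,.59,.68,-.06,.18,.051,.06)))
P=np.load("top.npy"); bars(P,.1,.118)
P=np.load("side.npy"); bars(P);print("cheek",rect(box(P,.59,.68,-.06,.18,.051,.06)))
E
```

```text
side block (array([530.4, 359. ]), 150.9, 119.1, 13.13)
bar [0.485  0.3527] (array([485.4, 351.5]), 13.5, 27.8, 14.68) 0.1082
bar [0.5285 0.3638] (array([529.1, 362.3]), 13.6, 31.6, 12.48) 0.1083
bar [0.5731 0.3691] (array([573.6, 367.9]), 14.4, 29.2, 13.07) 0.1084
cheek (array([623.2,  81.7]), 19.0, 162.6, 1.01)
wrist block (array([531.6, 359.7]), 150.3, 115.6, 12.76)
bar [0.4879 0.352 ] (array([487.4, 351.8]), 14.3, 28.0, 13.12) 0.1092
bar [0.5313 0.3619] (array([531.1, 361.9]), 14.1, 27.4, 13.05) 0.1093
bar [0.5758 0.368 ] (array([575.9, 368.2]), 14.1, 27.4, 13.4) 0.1093
cheek (array([625.4,  62.2]), 18.4, 201.1, 1.03)
bar [0.4812 0.3526] (array([481.5, 352.7]), 13.9, 26.7, 14.6) 0.1086
bar [0.5247 0.3626] (array([525.5, 363.1]), 14.4, 26.8, 10.12) 0.1093
bar [0.5698 0.3686] (array([570.4, 369.3]), 15.7, 27.4, 15.1) 0.1088
bar [0.4848 0.3525] (array([485.5, 351.1]), 13.9, 29.5, 12.92) 0.1083
bar [0.5287 0.3631] (array([529.3, 362.2]), 14.3, 30.6, 13.56) 0.1082
bar [0.5729 0.3693] (array([574.1, 367.9]), 14.2, 29.9, 14.33) 0.1082
cheek (array([624.3,  62.2]), 20.2, 201.5, 1.49)
```

View pics/wrist2.png

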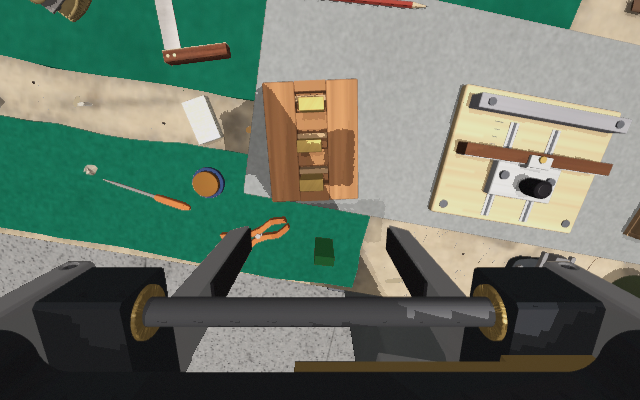

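```bash
python3 -c "
from h import *
plan([.5745,.368,.12],np.radians(13.1),n=6); plan([.5745,.368,.097],np.radians(13.1))"
```

```text
shift [ 0.664 -0.064  0.994] turn [ 0.004  0.    -0.084] total [ 3.99 -0.38  5.96] [ 0.02  0.   -0.5 ] now [0.4783 0.3406 0.2691] w 0.0939 F [ 0.6 -0.1  0.5] t 4.35
shift [ 3.985 -0.384  6.882] turn [ 0.021  0.002 -0.502] total [ 3.99 -0.38  6.88] [ 0.02  0.   -0.5 ] now [0.4783 0.3406 0.2691] w 0.0939 F [ 0.6 -0.1  0.5] t 4.35
```

Emit:
{"api": "carry_out", "payload": {
  "deltas": [
    [[0.8,-0.08,0.9],[0,0,-0.1],1],
    [[0.8,-0.08,0.9],[0,0,-0.1],1],
    [[0.8,-0.08,0.9],[0,0,-0.1],1],
    [[0.8,-0.08,0.9],[0,0,-0.1],1],
    [[0.8,-0.06,0.9],[0,0,-0.1],1]
  ]
}}

```text
clock: 4.77
eef_pos: [0.5754, 0.3701, 0.1559]
ee_rot: [0.993, 0.114, 0.0, 0.001]
contact_force: [0.2, 0.2, 1.0]
width: 0.094
gripper_force: 0.0
```

Emit:
{"api": "carry_out", "payload": {
  "deltas": [
    [[0,0,0.75],[0,0,0],1],
    [[0,0,0.75],[0,0,0],1],
    [[0,0,0],[0,0,0],1],
    [[0,0,0],[0,0,0],1]
  ]
}}

```text
clock: 5.1
eef_pos: [0.5736, 0.3702, 0.1185]
ee_rot: [0.993, 0.114, -0.001, 0.001]
contact_force: [0.4, 0.1, 1.0]
width: 0.0942
gripper_force: 0.0
```

Run:
```python
from h import *
plan([.5745,.368,.097],np.radians(13.1))
for c in("wrist","side"):
  im,P=cloud(c); cv2.imwrite(f"pics/{c}3.png",im)
  if c=="wrist": bars(P)
plan([.5745,.368,.097],np.radians(13.1))
```

```text
shift [0.017 0.094 0.861] turn [0.022 0.024 0.003] total [0.02 0.09 0.86] [0.02 0.02 0.  ] now [0.5736 0.3702 0.1185] w 0.0942 F [0.4 0.1 1. ] t 5.1
bar [0.4928 0.3547] (array([491.4, 354.4]), 8.4, 27.4, 13.5) 0.1096
bar [0.5689 0.4223] (array([567.3, 421.2]), 21.0, 9.4, 48.62) 0.1114
bar [0.5771 0.3596] (array([566. , 347.8]), 47.4, 76.0, 16.07) 0.1104
shift [-0.038  0.158  0.949] turn [-0.002 -0.023  0.015] total [-0.04  0.16  0.95] [-0.   -0.02  0.01] now [0.5745 0.372  0.1207] w 0.094 F [ 0.1 -0.5 -0.1] t 5.2
```

View pics/wrist3.png

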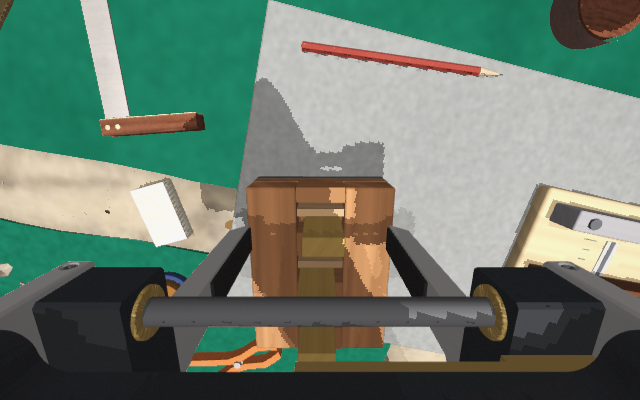

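Emit:
{"api": "carry_out", "payload": {
  "deltas": [
    [[0,0.1,0.46],[0,0,0],1],
    [[0,0,0.46],[0,0,0],1],
    [[0,0,0],[0,0,0],0.3],
    [[0,0,0],[0,0,0],0.2],
    [[0,0,0],[0,0,0],0.1]
  ],
  "squeeze": 45
}}

```text
clock: 5.62
eef_pos: [0.5739, 0.3703, 0.0962]
ee_rot: [0.993, 0.115, -0.0, -0.0]
contact_force: [0.5, 0.5, -0.4]
width: 0.0774
gripper_force: 0.0
```

Emit:
{"api": "carry_out", "payload": {
  "deltas": [
    [[0,0,0],[0,0,0],0.1],
    [[0,0,0],[0,0,0],0.1],
    [[0,0,0],[0,0,0],0.1],
    [[0,0,0],[0,0,0],0.1],
    [[0,0,0],[0,0,0],0.1]
  ]
}}

```text
clock: 6.03
eef_pos: [0.574, 0.3703, 0.0964]
ee_rot: [0.993, 0.115, 0.0, -0.0]
contact_force: [0.6, 0.5, 0.1]
width: 0.0443
gripper_force: 0.0
```

Emit:
{"api": "carry_out", "payload": {
  "deltas": [
    [[0,0,0],[0,0,0],0.1],
    [[0,0,0],[0,0,0],0.1]
  ]
}}

```text
clock: 6.2
eef_pos: [0.5742, 0.3691, 0.0963]
ee_rot: [0.993, 0.115, 0.0, 0.001]
contact_force: [1.3, -6.5, 2.5]
width: 0.031
gripper_force: 2.7
```

Emit:
{"api": "carry_out", "payload": {
  "deltas": [
    [[0,0,0],[0,0,0],0.1],
    [[0,0,0],[0,0,0],0.1],
    [[0,0.082,-0.01],[0.533,0,0],0.1],
    [[0,0.082,-0.01],[0.533,0,0],0.1],
    [[0,0.082,-0.01],[0.533,0,0],0.1]
  ]
}}

```text
clock: 6.62
eef_pos: [0.5756, 0.3627, 0.0972]
ee_rot: [0.991, 0.116, -0.008, -0.069]
contact_force: [0.4, -4.9, 3.2]
width: 0.0279
gripper_force: 45.0
```

Emit:
{"api": "carry_out", "payload": {
  "deltas": [
    [[0,-0.098,-0.012],[-0.64,0,0],0.1],
    [[0,-0.098,-0.012],[-0.64,0,0],0.1],
    [[0,-0.098,-0.012],[-0.64,0,0],0.1],
    [[0,-0.098,-0.012],[-0.64,0,0],0.1],
    [[0,-0.098,-0.012],[-0.64,0,0],0.1]
  ]
}}

```text
clock: 7.03
eef_pos: [0.5744, 0.3727, 0.098]
ee_rot: [0.991, 0.114, 0.009, 0.073]
contact_force: [5.2, -4.3, -8.0]
width: 0.0281
gripper_force: 45.0
```

Emit:
{"api": "carry_out", "payload": {
  "deltas": [
    [[0,0.098,-0.012],[0.64,0,0],0.1],
    [[0,0.098,-0.012],[0.64,0,0],0.1],
    [[0,0.098,-0.012],[0.64,0,0],0.1],
    [[0,0.098,-0.012],[0.64,0,0],0.1],
    [[0,0.098,-0.012],[0.64,0,0],0.1]
  ]
}}

```text
clock: 7.45
eef_pos: [0.5744, 0.3658, 0.099]
ee_rot: [0.991, 0.116, -0.008, -0.071]
contact_force: [2.2, 2.3, -14.2]
width: 0.0276
gripper_force: 45.0
```

Run:
```python
from h import *
s=ctrl.sense(); print(s["eef_pos"],s["contact_force"],s["ft_torque"],s["width"],s["gripper_force"],np.degrees(R.from_quat(s["ee_rot"]).as_matrix()[:,2]))
im,P=cloud("side"); cv2.imwrite("pics/side4.png",cv2.resize(im[180:330,160:380],None,fx=3,fy=3))
print("block",rect(box(P,.42,.52,.24,.46,.058,.075)), np.median(box(P,.42,.52,.24,.46,.055,.08)[:,2]))
```

```text
[0.57436136 0.36576429 0.09898034] [  2.23897738   2.28405285 -14.16444165] [-0.24803312 -0.57235262  0.11394193] 0.02761688304337716 44.972679018974304 [ -1.90451073   7.96637482 -56.70728402]
block (array([494.5, 354.3]), 79.9, 119.5, 13.42) 0.06441964023059421
```

View pics/side4.png

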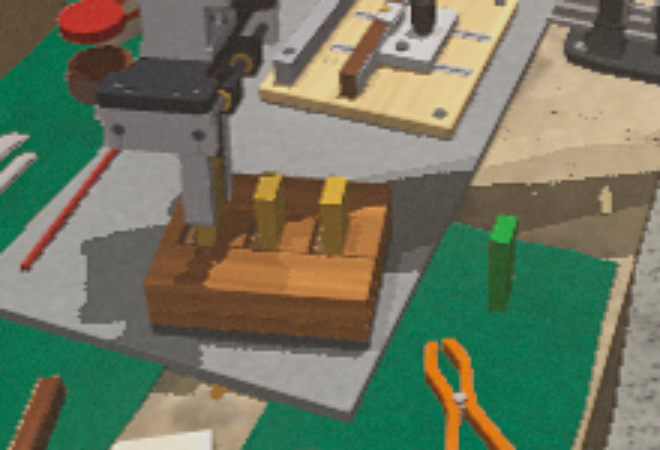

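Emit:
{"api": "carry_out", "payload": {
  "deltas": [
    [[0,-0.098,-0.01],[-0.64,0,0],0.1],
    [[0,-0.098,-0.01],[-0.64,0,0],0.1],
    [[0,-0.098,-0.01],[-0.64,0,0],0.1],
    [[0,-0.098,-0.01],[-0.64,0,0],0.1],
    [[0,-0.098,-0.01],[-0.64,0,0],0.1]
  ]
}}

```text
clock: 7.92
eef_pos: [0.5726, 0.3752, 0.1006]
ee_rot: [0.991, 0.114, 0.008, 0.071]
contact_force: [2.4, -0.6, -12.2]
width: 0.0278
gripper_force: 45.0
```

Emit:
{"api": "carry_out", "payload": {
  "deltas": [
    [[0,0.098,-0.012],[0.64,0,0],0.1],
    [[0,0.098,-0.012],[0.64,0,0],0.1],
    [[0,0.098,-0.012],[0.64,0,0],0.1],
    [[0,0.098,-0.012],[0.64,0,0],0.1],
    [[0,0.098,-0.012],[0.64,0,0],0.1]
  ]
}}

```text
clock: 8.33
eef_pos: [0.5732, 0.3664, 0.102]
ee_rot: [0.991, 0.116, -0.009, -0.071]
contact_force: [-0.6, 4.3, -15.4]
width: 0.028
gripper_force: 45.0
```

Emit:
{"api": "carry_out", "payload": {
  "deltas": [
    [[0,-0.098,-0.012],[-0.64,0,0],0.1],
    [[0,-0.098,-0.012],[-0.64,0,0],0.1],
    [[0,-0.098,-0.012],[-0.64,0,0],0.1],
    [[0,-0.098,-0.012],[-0.64,0,0],0.1],
    [[0,-0.098,-0.012],[-0.64,0,0],0.1]
  ]
}}

```text
clock: 8.75
eef_pos: [0.5732, 0.3739, 0.1038]
ee_rot: [0.991, 0.115, 0.008, 0.072]
contact_force: [4.8, -2.9, -14.0]
width: 0.0275
gripper_force: 45.0
```

Emit:
{"api": "carry_out", "payload": {
  "deltas": [
    [[0,0.098,-0.012],[0.64,0,0],0.1],
    [[0,0.098,-0.012],[0.64,0,0],0.1],
    [[0,0.098,-0.012],[0.64,0,0],0.1],
    [[0,0.098,-0.012],[0.64,0,0],0.1],
    [[0,0.098,-0.012],[0.64,0,0],0.1]
  ]
}}

```text
clock: 9.17
eef_pos: [0.5735, 0.3655, 0.1053]
ee_rot: [0.991, 0.116, -0.009, -0.071]
contact_force: [1.3, 2.8, -15.8]
width: 0.0275
gripper_force: 45.0
```

Emit:
{"api": "carry_out", "payload": {
  "deltas": [
    [[0,-0.098,-0.013],[-0.64,0,0],0.1],
    [[0,-0.098,-0.013],[-0.64,0,0],0.1],
    [[0,-0.098,-0.013],[-0.64,0,0],0.1],
    [[0,-0.098,-0.013],[-0.64,0,0],0.1],
    [[0,-0.098,-0.013],[-0.64,0,0],0.1]
  ]
}}

```text
clock: 9.58
eef_pos: [0.5733, 0.374, 0.1074]
ee_rot: [0.991, 0.115, 0.008, 0.072]
contact_force: [4.0, -2.8, -14.9]
width: 0.0277
gripper_force: 45.0
```

Emit:
{"api": "carry_out", "payload": {
  "deltas": [
    [[0,0.098,-0.013],[0.64,0,0],0.1],
    [[0,0.098,-0.013],[0.64,0,0],0.1],
    [[0,0.098,-0.013],[0.64,0,0],0.1],
    [[0,0.098,-0.013],[0.64,0,0],0.1],
    [[0,0.098,-0.013],[0.64,0,0],0.1]
  ]
}}

```text
clock: 10.0
eef_pos: [0.5736, 0.3651, 0.1091]
ee_rot: [0.991, 0.116, -0.01, -0.07]
contact_force: [0.5, 3.0, -15.5]
width: 0.0278
gripper_force: 44.9
```

Emit:
{"api": "carry_out", "payload": {
  "deltas": [
    [[0,-0.098,-0.013],[-0.64,0,0],0.1],
    [[0,-0.098,-0.013],[-0.64,0,0],0.1],
    [[0,-0.098,-0.013],[-0.64,0,0],0.1],
    [[0,-0.098,-0.013],[-0.64,0,0],0.1],
    [[0,-0.098,-0.013],[-0.64,0,0],0.1]
  ]
}}

```text
clock: 10.42
eef_pos: [0.5731, 0.3743, 0.1112]
ee_rot: [0.991, 0.115, 0.008, 0.072]
contact_force: [4.9, -1.6, -15.0]
width: 0.0278
gripper_force: 44.9
```

Emit:
{"api": "carry_out", "payload": {
  "deltas": [
    [[0,0.098,-0.013],[0.64,0,0],0.1],
    [[0,0.098,-0.013],[0.64,0,0],0.1],
    [[0,0.098,-0.013],[0.64,0,0],0.1],
    [[0,0.098,-0.013],[0.64,0,0],0.1],
    [[0,0.098,-0.013],[0.64,0,0],0.1]
  ]
}}

```text
clock: 10.83
eef_pos: [0.5735, 0.3649, 0.1129]
ee_rot: [0.991, 0.116, -0.01, -0.07]
contact_force: [2.3, 2.1, -15.2]
width: 0.0279
gripper_force: 44.9
```

Emit:
{"api": "carry_out", "payload": {
  "deltas": [
    [[0,-0.098,-0.013],[-0.64,0,0],0.1],
    [[0,-0.098,-0.013],[-0.64,0,0],0.1],
    [[0,-0.098,-0.013],[-0.64,0,0],0.1],
    [[0,-0.098,-0.013],[-0.64,0,0],0.1],
    [[0,-0.098,-0.013],[-0.64,0,0],0.1]
  ]
}}

```text
clock: 11.25
eef_pos: [0.5729, 0.3745, 0.1151]
ee_rot: [0.991, 0.115, 0.008, 0.072]
contact_force: [4.1, -1.3, -14.5]
width: 0.0275
gripper_force: 44.9
```

Emit:
{"api": "carry_out", "payload": {
  "deltas": [
    [[0,0.098,-0.013],[0.64,0,0],0.1],
    [[0,0.098,-0.013],[0.64,0,0],0.1],
    [[0,0.098,-0.013],[0.64,0,0],0.1],
    [[0,0.098,-0.013],[0.64,0,0],0.1],
    [[0,0.098,-0.013],[0.64,0,0],0.1]
  ]
}}

```text
clock: 11.67
eef_pos: [0.5734, 0.3647, 0.1168]
ee_rot: [0.991, 0.116, -0.01, -0.07]
contact_force: [-0.1, 1.3, -15.2]
width: 0.0278
gripper_force: 44.9
```

Emit:
{"api": "carry_out", "payload": {
  "deltas": [
    [[0,-0.098,-0.013],[-0.64,0,0],0.1],
    [[0,-0.098,-0.013],[-0.64,0,0],0.1],
    [[0,-0.098,-0.013],[-0.64,0,0],0.1],
    [[0,-0.098,-0.013],[-0.64,0,0],0.1],
    [[0,-0.098,-0.013],[-0.64,0,0],0.1]
  ]
}}

```text
clock: 12.08
eef_pos: [0.5726, 0.3747, 0.119]
ee_rot: [0.991, 0.115, 0.008, 0.072]
contact_force: [3.0, -1.1, -15.5]
width: 0.0278
gripper_force: 44.9
```

Emit:
{"api": "carry_out", "payload": {
  "deltas": [
    [[0,0.098,-0.013],[0.64,0,0],0.1],
    [[0,0.098,-0.013],[0.64,0,0],0.1],
    [[0,0.098,-0.013],[0.64,0,0],0.1],
    [[0,0.098,-0.013],[0.64,0,0],0.1],
    [[0,0.098,-0.013],[0.64,0,0],0.1]
  ]
}}

```text
clock: 12.5
eef_pos: [0.5731, 0.3648, 0.1207]
ee_rot: [0.991, 0.116, -0.01, -0.07]
contact_force: [0.7, 2.3, -15.7]
width: 0.0277
gripper_force: 44.9
```

Emit:
{"api": "carry_out", "payload": {
  "deltas": [
    [[0,-0.098,-0.015],[-0.64,0,0],0.1],
    [[0,-0.098,-0.015],[-0.64,0,0],0.1],
    [[0,-0.098,-0.015],[-0.64,0,0],0.1],
    [[0,-0.098,-0.015],[-0.64,0,0],0.1],
    [[0,-0.098,-0.015],[-0.64,0,0],0.1]
  ]
}}

```text
clock: 12.92
eef_pos: [0.5724, 0.3749, 0.123]
ee_rot: [0.991, 0.115, 0.008, 0.072]
contact_force: [2.5, -1.0, -15.5]
width: 0.0278
gripper_force: 44.9
```

Emit:
{"api": "carry_out", "payload": {
  "deltas": [
    [[0,0.098,-0.015],[0.64,0,0],0.1],
    [[0,0.098,-0.015],[0.64,0,0],0.1],
    [[0,0.098,-0.015],[0.64,0,0],0.1],
    [[0,0.098,-0.015],[0.64,0,0],0.1],
    [[0,0.098,-0.015],[0.64,0,0],0.1]
  ]
}}

```text
clock: 13.33
eef_pos: [0.5728, 0.3647, 0.1247]
ee_rot: [0.991, 0.116, -0.011, -0.07]
contact_force: [-0.3, 1.9, -16.5]
width: 0.028
gripper_force: 44.9
```

Emit:
{"api": "carry_out", "payload": {
  "deltas": [
    [[0,-0.098,-0.015],[-0.64,0,0],0.1],
    [[0,-0.098,-0.015],[-0.64,0,0],0.1],
    [[0,-0.05,-0.015],[-0.32,0,0],0.1],
    [[0,0,-0.02],[0,0,0],0.1],
    [[0,0,-0.02],[0,0,0],0.1]
  ]
}}

```text
clock: 13.75
eef_pos: [0.573, 0.3718, 0.13]
ee_rot: [0.993, 0.116, -0.0, -0.001]
contact_force: [-0.3, 0.4, -1.3]
width: 0.0279
gripper_force: 45.0
```

```bash
python3 -c "
from h import *
plan([.55,.33,.19],0); print(ctrl.sense()['ft_torque'])"
```

```text
shift [-1.282  1.413 -2.402] turn [-0.015  0.006  2.675] total [-1.28  1.41 -2.4 ] [-0.01  0.01  2.67] now [0.573  0.3718 0.13  ] w 0.0279 F [-0.3  0.4 -1.3] t 13.75
[0.02666869 0.01307019 0.00806168]
```

Emit:
{"api": "carry_out", "payload": {
  "deltas": [
    [[0,0,-0.9],[0,0,0],0.1],
    [[0,0,-0.9],[0,0,0],0.1],
    [[0,0.5,-0.5],[0,0,0.1],0.1],
    [[0,0.9,-0.2],[0,0,0.25],0.1],
    [[0,0.9,0],[0,0,0.25],0.1]
  ]
}}

```text
clock: 14.17
eef_pos: [0.5875, 0.3134, 0.1951]
ee_rot: [0.996, 0.089, 0.002, -0.001]
contact_force: [0.5, -0.1, -1.3]
width: 0.0275
gripper_force: 45.0
```

Emit:
{"api": "carry_out", "payload": {
  "deltas": [
    [[0,0.95,0],[0,0,0.25],0.1],
    [[0,0.95,0],[0,0,0.25],0.1],
    [[0,0.95,0],[0,0,0.25],0.1],
    [[0,0.95,0],[0,0,0.25],0.1],
    [[0,0.95,0],[0,0,0.25],0.1]
  ]
}}

```text
clock: 14.58
eef_pos: [0.6026, 0.1933, 0.1932]
ee_rot: [0.999, 0.033, 0.0, 0.0]
contact_force: [-0.5, 0.1, -2.3]
width: 0.0279
gripper_force: 45.0
```

Emit:
{"api": "carry_out", "payload": {
  "deltas": [
    [[0,0.95,0],[0,0,0.25],0.1],
    [[0,0.95,0],[0,0,0.25],0.1],
    [[0,0.5,0],[0,0,0.3],0.1],
    [[0,0,0],[0,0,0],0.1],
    [[0,0,0],[0,0,0],0.1]
  ]
}}

```text
clock: 15.0
eef_pos: [0.6055, 0.136, 0.1931]
ee_rot: [1.0, -0.001, 0.0, -0.0]
contact_force: [-0.1, 0.3, -2.0]
width: 0.0278
gripper_force: 45.0
```

Run:
```python
from h import *
plan([.6015,.1365,.12],np.radians(1))
im,P=cloud("side"); cv2.imwrite("pics/side5.png",cv2.resize(im[90:310,140:380],None,fx=2.7,fy=2.7))
s=ctrl.sense(); p=s["eef_pos"]; d=P-p
hsv=cv2.cvtColor(im,cv2.COLOR_BGR2HSV)
m=(np.abs(d[...,0])<.03)&(np.abs(d[...,1])<.03)&(d[...,2]<-.0)&(d[...,2]>-.09)
q=d[m]; print("bottom of held below TCP",np.percentile(q[:,2],[0.5,2,5]))
m&=(d[...,2]<-.03); print(rect(d[m]),m.sum())
np.save("side5.npy",P)
bars(P)
print("block",rect(box(P,.42,.66,.24,.46,.058,.07)))
```

```text
shift [-0.164 -0.017  2.925] turn [-0.009 -0.007 -0.219] total [-0.16 -0.02  2.92] [-0.01 -0.01 -0.22] now [0.6055 0.136  0.1931] w 0.0278 F [-0.1  0.3 -2. ] t 15.0
bottom of held below TCP [-0.06086426 -0.05928013 -0.05726814]
(array([-4.6,  1.1]), 30.7, 13.9, 62.28) 106
bar [0.4849 0.3554] (array([485.8, 354.5]), 14.0, 26.2, 12.1) 0.1081
bar [0.5272 0.3733] (array([527.2, 372.6]), 13.8, 13.8, 15.62) 0.108
bar [0.5307 0.3579] (array([531. , 357.8]), 13.5, 15.4, 15.23) 0.1083
block (array([530.1, 362.4]), 150.3, 118.0, 13.69)
```

View pics/side5.png

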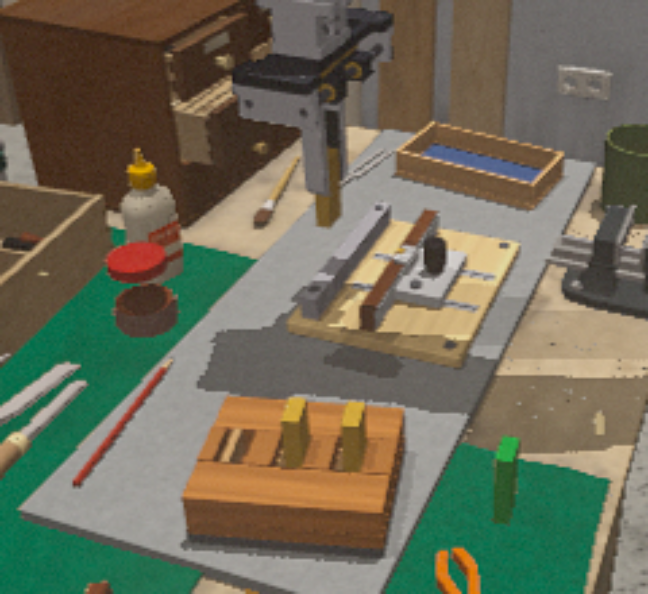

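Emit:
{"api": "carry_out", "payload": {
  "deltas": [
    [[-0.17,0,0.4],[0,0,-0.2],0.1],
    [[0,0,0.85],[0,0,0],0.1],
    [[0,0,0.85],[0,0,0],0.1],
    [[0,0,0.85],[0,0,0],0.1],
    [[0,0,0.85],[0,0,0],0.1]
  ]
}}

```text
clock: 15.47
eef_pos: [0.601, 0.1395, 0.097]
ee_rot: [1.0, 0.011, 0.0, -0.001]
contact_force: [0.8, 0.4, -2.0]
width: 0.0274
gripper_force: 45.0
```

Emit:
{"api": "carry_out", "payload": {
  "deltas": [
    [[0,0,0.06],[0,0,0],0.1],
    [[0,0,0.06],[0,0,0],0.1],
    [[0,0,0.06],[0,0,0],0.1],
    [[0,0,0],[0,0,0],0.1]
  ]
}}

```text
clock: 15.8
eef_pos: [0.602, 0.1374, 0.0944]
ee_rot: [1.0, 0.009, 0.001, -0.0]
contact_force: [-0.5, -0.3, -1.2]
width: 0.0276
gripper_force: 45.0
```

Run:
```python
from h import *
plan([.6015,.1365,.09],np.radians(1))
im,P=cloud("wrist"); cv2.imwrite("pics/w6.png",im[60:360,120:520])
im,P=cloud("side"); cv2.imwrite("pics/side6.png",cv2.resize(im[140:240,200:380],None,fx=3.5,fy=3.5))
```

```text
shift [-0.021  0.037  0.177] turn [-0.01  -0.024  0.011] total [-0.02  0.04  0.18] [-0.01 -0.02  0.01] now [0.602  0.1374 0.0944] w 0.0276 F [-0.5 -0.3 -1.2] t 15.8
```

View pics/side6.png

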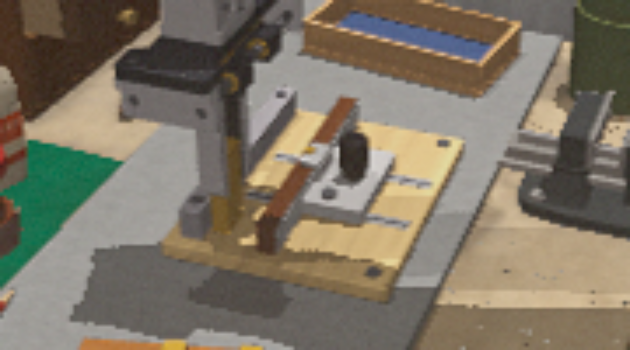

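Emit:
{"api": "carry_out", "payload": {
  "deltas": [
    [[0,0,0.04],[0,0,0],0.1],
    [[0,0,0.04],[0,0,0],0.1],
    [[0,0,0],[0,0,0],0.1]
  ]
}}

```text
clock: 16.15
eef_pos: [0.6012, 0.1363, 0.0915]
ee_rot: [1.0, 0.009, 0.0, 0.0]
contact_force: [-0.5, -0.3, -1.4]
width: 0.0275
gripper_force: 45.0
```

Emit:
{"api": "carry_out", "payload": {
  "deltas": [
    [[0,0,0.04],[0,0,0],0.1],
    [[0,0,0.04],[0,0,0],0.1],
    [[0,0,0],[0,0,0],0.1]
  ]
}}

```text
clock: 16.4
eef_pos: [0.6014, 0.1364, 0.0914]
ee_rot: [1.0, 0.009, 0.0, 0.0]
contact_force: [-3.1, -0.6, 12.5]
width: 0.028
gripper_force: 45.0
```

Emit:
{"api": "carry_out", "payload": {
  "deltas": [
    [[0,0,0.04],[0,0,0],0.1],
    [[0,0,0],[0,0,0],0.1]
  ]
}}

```text
clock: 16.57
eef_pos: [0.6014, 0.1364, 0.0914]
ee_rot: [1.0, 0.009, 0.001, 0.0]
contact_force: [-4.8, -1.3, 17.9]
width: 0.0278
gripper_force: 45.0
```

Emit:
{"api": "carry_out", "payload": {
  "deltas": [
    [[0,0,-0.07],[0,0,0],0.1],
    [[0.08,0,-0.02],[0,0,0],0.1],
    [[0.08,0,0],[0,0,0],0.1],
    [[0,0,0],[0,0,0],0.1]
  ]
}}

```text
clock: 16.9
eef_pos: [0.6029, 0.1365, 0.0914]
ee_rot: [1.0, 0.009, -0.003, 0.0]
contact_force: [-7.9, -0.3, 12.6]
width: 0.028
gripper_force: 45.0
```

Emit:
{"api": "carry_out", "payload": {
  "deltas": [
    [[0.05,0,0],[0,0,0],0.1],
    [[0,0,0],[0,0,0],0.1]
  ]
}}

```text
clock: 17.07
eef_pos: [0.603, 0.1366, 0.0914]
ee_rot: [1.0, 0.009, -0.004, 0.0]
contact_force: [-9.6, -0.5, 15.7]
width: 0.0278
gripper_force: 45.0
```

Emit:
{"api": "carry_out", "payload": {
  "deltas": [
    [[0.05,0,0],[0,0,0],0.1],
    [[0,0,0],[0,0,0],0.1]
  ]
}}

```text
clock: 17.23
eef_pos: [0.6035, 0.1366, 0.0914]
ee_rot: [1.0, 0.009, -0.004, 0.001]
contact_force: [-9.6, -0.4, 17.9]
width: 0.0278
gripper_force: 45.0
```

Emit:
{"api": "carry_out", "payload": {
  "deltas": [
    [[0,0,-0.05],[0,0,0],0.1],
    [[0,0,-0.05],[0,0,0],0.1],
    [[0,0,0],[0,0,0],0.1]
  ]
}}

```text
clock: 17.48
eef_pos: [0.6065, 0.1365, 0.0924]
ee_rot: [1.0, 0.009, -0.001, 0.0]
contact_force: [-3.0, 0.5, 1.1]
width: 0.028
gripper_force: 45.0
```

Emit:
{"api": "carry_out", "payload": {
  "deltas": [
    [[0,0,-0.03],[0,0,0],0.1],
    [[0,0,0],[0,0,0],0.1]
  ]
}}

```text
clock: 17.65
eef_pos: [0.6066, 0.1364, 0.093]
ee_rot: [1.0, 0.009, -0.001, 0.0]
contact_force: [-3.6, 0.1, -4.3]
width: 0.0274
gripper_force: 45.0
```

Emit:
{"api": "carry_out", "payload": {
  "deltas": [
    [[0.02,0,0.03],[0,0,0],0.1],
    [[0,0,0.03],[0,0,0],0.1],
    [[0,0,0],[0,0,0],0.1]
  ]
}}

```text
clock: 17.9
eef_pos: [0.6067, 0.1363, 0.0917]
ee_rot: [1.0, 0.009, -0.002, 0.0]
contact_force: [-5.4, -0.6, -0.8]
width: 0.0278
gripper_force: 45.0
```

Emit:
{"api": "carry_out", "payload": {
  "deltas": [
    [[0,0,0],[0,0,0],0.35],
    [[0,0,0],[0,0,0],0.45],
    [[0,0,0],[0,0,0],0.55],
    [[0,0,0],[0,0,0],0.55],
    [[0,0,0],[0,0,0],0.55]
  ]
}}

```text
clock: 18.32
eef_pos: [0.6091, 0.1365, 0.0927]
ee_rot: [1.0, 0.009, 0.001, -0.0]
contact_force: [-1.3, -0.9, 0.8]
width: 0.0513
gripper_force: 0.0
```

Emit:
{"api": "carry_out", "payload": {
  "deltas": [
    [[0,0,-0.3],[0,0,0],0.55],
    [[0,0,-0.8],[0,0,0],0.55],
    [[0,0,-1],[0,0,0],0.8],
    [[0,0,-1],[0,0,0],1],
    [[0,0,-1],[0,0,0],1]
  ]
}}

```text
clock: 18.73
eef_pos: [0.6082, 0.1365, 0.1965]
ee_rot: [1.0, 0.009, 0.0, 0.0]
contact_force: [0.6, 0.2, -0.8]
width: 0.0683
gripper_force: 0.0
```

Run:
```python
from h import *
P=None
for c in("wrist","side"):
  im,P=cloud(c); cv2.imwrite(f"pics/{c}7.png",im)
  q=box(P,.57,.64,.08,.19,.085,.115); print(c,"placed bar top",rect(q) if len(q)>5 else None, np.median(q[:,2]) if len(q) else None)
  print("cheek",rect(box(P,.59,.68,-.06,.09,.051,.06)))
  bars(P); print("block",rect(box(P,.42,.66,.24,.46,.058,.07)))
plan([.53,.364,.2],np.radians(13.4),10)
```

```text
wrist placed bar top (array([612.7, 138.5]), 13.7, 27.6, 1.31) 0.10524831150880182
cheek (array([631.1,  26.2]), 17.7, 125.3, 0.99)
bar [0.5343 0.3523] (array([534.3, 352.2]), 4.5, 4.8, 38.55) 0.11
bar [0.5389 0.3534] (array([539. , 353.6]), 4.4, 2.5, 24.98) 0.1095
bar [0.5436 0.3552] (array([543.6, 357.5]), 9.1, 3.4, 85.66) 0.1078
block (array([559.1, 368.6]), 103.3, 116.9, 13.63)
side placed bar top (array([606.7, 137.6]), 15.3, 29.3, 3.82) 0.09643045854314014
cheek (array([623.9,  24. ]), 18.7, 127.4, 0.55)
bar [0.4848 0.3563] (array([485.4, 354.8]), 13.5, 27.5, 12.85) 0.1084
bar [0.5272 0.3732] (array([527.5, 372.4]), 13.5, 12.7, 13.8) 0.1083
bar [0.5306 0.3576] (array([531.2, 357. ]), 13.9, 16.2, 18.9) 0.1082
block (array([530.4, 361.9]), 150.8, 119.0, 13.78)
shift [-0.31  -0.912 -0.001] turn [-0.001 -0.011 -0.248] total [-3.1  -9.12 -0.01] [-0.01 -0.11 -2.48] now [0.6113 0.1373 0.1999] w 0.076 F [0.9 0.1 0.6] t 18.83
```

Emit:
{"api": "carry_out", "payload": {
  "deltas": [
    [[-0.2,-0.94,0],[0,0,-0.25],1],
    [[-0.2,-0.94,0],[0,0,-0.25],1],
    [[-0.2,-0.94,0],[0,0,-0.25],1],
    [[-0.2,-0.94,0],[0,0,-0.25],1],
    [[-0.2,-0.94,0],[0,0,-0.25],1]
  ]
}}

```text
clock: 19.25
eef_pos: [0.5755, 0.2531, 0.1944]
ee_rot: [0.998, 0.064, -0.0, 0.0]
contact_force: [0.1, 0.7, 0.8]
width: 0.0937
gripper_force: 0.0
```

Emit:
{"api": "carry_out", "payload": {
  "deltas": [
    [[-0.2,-0.94,0],[0,0,-0.25],1],
    [[-0.2,-0.94,0],[0,0,-0.25],1],
    [[-0.2,-0.94,0],[0,0,-0.25],1],
    [[-0.2,-0.94,0.5],[0,0,-0.25],1],
    [[-0.2,-0.94,0.6],[0,0,-0.25],1]
  ]
}}

```text
clock: 19.67
eef_pos: [0.5318, 0.3652, 0.1677]
ee_rot: [0.993, 0.118, 0.001, -0.001]
contact_force: [-0.0, -0.8, -0.3]
width: 0.0938
gripper_force: 0.0
```

Emit:
{"api": "carry_out", "payload": {
  "deltas": [
    [[0,0,0.7],[0,0,0],1],
    [[0,0,0.7],[0,0,0],1],
    [[0,0,0],[0,0,0],1],
    [[0,0,0],[0,0,0],1]
  ]
}}

```text
clock: 20.0
eef_pos: [0.5309, 0.363, 0.1312]
ee_rot: [0.993, 0.117, -0.001, 0.001]
contact_force: [-0.0, 0.4, -0.8]
width: 0.0939
gripper_force: 0.0
```

Run:
```python
from h import *
plan([.530,.3645,.096],np.radians(13.5))
im,P=cloud("wrist"); cv2.imwrite("pics/w8.png",im[100:400,160:480])
print("block",rect(box(P,.42,.66,.24,.46,.058,.07)))
plan([.530,.3645,.096],np.radians(13.5))
```

```text
shift [-0.019 -0.068  1.41 ] turn [ 0.016  0.027 -0.002] total [-0.02 -0.07  1.41] [ 0.02  0.03 -0.  ] now [0.5309 0.363  0.1312] w 0.0939 F [-0.   0.4 -0.8] t 20.0
block (array([532.7, 363.5]), 149.0, 116.3, 13.44)
shift [-0.062 -0.06   1.456] turn [ 0.005  0.    -0.007] total [-0.06 -0.06  1.46] [ 0.    0.   -0.01] now [0.5318 0.3634 0.1324] w 0.0936 F [ 0.8 -0.8 -0.2] t 20.05
```

View pics/w8.png

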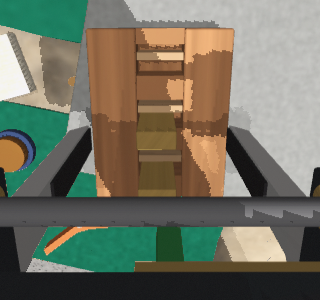

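Emit:
{"api": "carry_out", "payload": {
  "deltas": [
    [[-0.03,-0.06,0.47],[0,0,0],0.6],
    [[0,0,0.47],[0,0,0],0.6],
    [[0,0,0.47],[0,0,0],0.55],
    [[0,0,0],[0,0,0],0.5],
    [[0,0,0],[0,0,0],0.1]
  ],
  "squeeze": 52
}}

```text
clock: 20.47
eef_pos: [0.5299, 0.3645, 0.0958]
ee_rot: [0.993, 0.117, -0.001, 0.001]
contact_force: [-0.2, 0.4, -0.1]
width: 0.0643
gripper_force: 0.0
```

Emit:
{"api": "carry_out", "payload": {
  "deltas": [
    [[0,0,0],[0,0,0],0.1],
    [[0,0,0],[0,0,0],0.1],
    [[0,0,0],[0,0,0],0.1],
    [[0,0,0],[0,0,0],0.1],
    [[0,0,0],[0,0,0],0.1]
  ]
}}

```text
clock: 20.88
eef_pos: [0.5307, 0.3652, 0.0974]
ee_rot: [0.993, 0.118, 0.0, -0.0]
contact_force: [0.4, 0.1, -0.2]
width: 0.0306
gripper_force: 0.0
```

Emit:
{"api": "carry_out", "payload": {
  "deltas": [
    [[0,0,0],[0,0,0],0.1],
    [[0,0,0],[0,0,0],0.1],
    [[0,0,0],[0,0,0],0.1]
  ]
}}

```text
clock: 21.13
eef_pos: [0.5307, 0.3648, 0.0974]
ee_rot: [0.993, 0.117, 0.0, 0.0]
contact_force: [-0.0, -1.4, 3.2]
width: 0.0277
gripper_force: 52.0
```

Emit:
{"api": "carry_out", "payload": {
  "deltas": [
    [[0,0.082,-0.01],[0.533,0,0],0.1],
    [[0,0.082,-0.01],[0.533,0,0],0.1],
    [[0,0.082,-0.01],[0.533,0,0],0.1]
  ]
}}

```text
clock: 21.38
eef_pos: [0.532, 0.3586, 0.0982]
ee_rot: [0.991, 0.118, -0.008, -0.07]
contact_force: [-1.2, -1.7, 3.6]
width: 0.0276
gripper_force: 52.0
```

Emit:
{"api": "carry_out", "payload": {
  "deltas": [
    [[0,-0.098,-0.012],[-0.64,0,0],0.1],
    [[0,-0.098,-0.012],[-0.64,0,0],0.1],
    [[0,-0.098,-0.012],[-0.64,0,0],0.1],
    [[0,-0.098,-0.012],[-0.64,0,0],0.1],
    [[0,-0.098,-0.012],[-0.64,0,0],0.1]
  ]
}}

```text
clock: 21.8
eef_pos: [0.5313, 0.3667, 0.0988]
ee_rot: [0.991, 0.116, 0.009, 0.073]
contact_force: [5.4, -5.2, -10.2]
width: 0.0275
gripper_force: 52.0
```

Emit:
{"api": "carry_out", "payload": {
  "deltas": [
    [[0,0.098,-0.012],[0.64,0,0],0.1],
    [[0,0.098,-0.012],[0.64,0,0],0.1],
    [[0,0.098,-0.012],[0.64,0,0],0.1],
    [[0,0.098,-0.012],[0.64,0,0],0.1],
    [[0,0.098,-0.012],[0.64,0,0],0.1]
  ]
}}

```text
clock: 22.22
eef_pos: [0.5312, 0.3597, 0.1]
ee_rot: [0.99, 0.118, -0.008, -0.071]
contact_force: [1.2, 4.6, -14.5]
width: 0.0277
gripper_force: 51.9
```

Emit:
{"api": "carry_out", "payload": {
  "deltas": [
    [[0,-0.098,-0.012],[-0.64,0,0],0.1],
    [[0,-0.098,-0.012],[-0.64,0,0],0.1],
    [[0,-0.098,-0.012],[-0.64,0,0],0.1],
    [[0,-0.098,-0.012],[-0.64,0,0],0.1],
    [[0,-0.098,-0.012],[-0.64,0,0],0.1]
  ]
}}

```text
clock: 22.63
eef_pos: [0.5308, 0.3658, 0.1014]
ee_rot: [0.991, 0.115, 0.008, 0.074]
contact_force: [4.7, -5.3, -14.3]
width: 0.0276
gripper_force: 52.0
```

Emit:
{"api": "carry_out", "payload": {
  "deltas": [
    [[0,0.098,-0.012],[0.64,0,0],0.1],
    [[0,0.098,-0.012],[0.64,0,0],0.1],
    [[0,0.098,-0.012],[0.64,0,0],0.1],
    [[0,0.098,-0.012],[0.64,0,0],0.1],
    [[0,0.098,-0.012],[0.64,0,0],0.1]
  ]
}}

```text
clock: 23.05
eef_pos: [0.53, 0.3599, 0.1028]
ee_rot: [0.99, 0.118, -0.01, -0.071]
contact_force: [1.0, 4.8, -16.8]
width: 0.028
gripper_force: 51.9
```

Emit:
{"api": "carry_out", "payload": {
  "deltas": [
    [[0,-0.098,-0.013],[-0.64,0,0],0.1],
    [[0,-0.098,-0.013],[-0.64,0,0],0.1],
    [[0,-0.098,-0.013],[-0.64,0,0],0.1],
    [[0,-0.098,-0.013],[-0.64,0,0],0.1],
    [[0,-0.098,-0.013],[-0.64,0,0],0.1]
  ]
}}

```text
clock: 23.47
eef_pos: [0.5301, 0.3661, 0.1047]
ee_rot: [0.991, 0.116, 0.008, 0.074]
contact_force: [4.3, -5.1, -15.1]
width: 0.0279
gripper_force: 52.0
```

Emit:
{"api": "carry_out", "payload": {
  "deltas": [
    [[0,0.098,-0.013],[0.64,0,0],0.1],
    [[0,0.098,-0.013],[0.64,0,0],0.1],
    [[0,0.098,-0.013],[0.64,0,0],0.1],
    [[0,0.098,-0.013],[0.64,0,0],0.1],
    [[0,0.098,-0.013],[0.64,0,0],0.1]
  ]
}}

```text
clock: 23.88
eef_pos: [0.5296, 0.3596, 0.1064]
ee_rot: [0.99, 0.118, -0.01, -0.07]
contact_force: [0.8, 4.1, -18.0]
width: 0.0279
gripper_force: 51.9
```

Emit:
{"api": "carry_out", "payload": {
  "deltas": [
    [[0,-0.098,-0.013],[-0.64,0,0],0.1],
    [[0,-0.098,-0.013],[-0.64,0,0],0.1],
    [[0,-0.098,-0.013],[-0.64,0,0],0.1],
    [[0,-0.098,-0.013],[-0.64,0,0],0.1],
    [[0,-0.098,-0.013],[-0.64,0,0],0.1]
  ]
}}

```text
clock: 24.3
eef_pos: [0.5298, 0.3662, 0.1085]
ee_rot: [0.991, 0.116, 0.007, 0.074]
contact_force: [3.6, -4.3, -15.9]
width: 0.0276
gripper_force: 52.0
```

Emit:
{"api": "carry_out", "payload": {
  "deltas": [
    [[0,0.098,-0.013],[0.64,0,0],0.1],
    [[0,0.098,-0.013],[0.64,0,0],0.1],
    [[0,0.098,-0.013],[0.64,0,0],0.1],
    [[0,0.098,-0.013],[0.64,0,0],0.1],
    [[0,0.098,-0.013],[0.64,0,0],0.1]
  ]
}}

```text
clock: 24.72
eef_pos: [0.5295, 0.3592, 0.1101]
ee_rot: [0.99, 0.118, -0.01, -0.07]
contact_force: [-0.9, 3.9, -18.6]
width: 0.0277
gripper_force: 51.9
```

Emit:
{"api": "carry_out", "payload": {
  "deltas": [
    [[0,-0.098,-0.01],[-0.64,0,0],0.1],
    [[0,-0.098,-0.01],[-0.64,0,0],0.1],
    [[0,-0.098,-0.01],[-0.64,0,0],0.1],
    [[0,-0.098,-0.01],[-0.64,0,0],0.1],
    [[0,-0.098,-0.01],[-0.64,0,0],0.1]
  ]
}}

```text
clock: 25.13
eef_pos: [0.5297, 0.3664, 0.1121]
ee_rot: [0.991, 0.116, 0.007, 0.074]
contact_force: [2.6, -3.9, -14.3]
width: 0.0275
gripper_force: 52.0
```

Emit:
{"api": "carry_out", "payload": {
  "deltas": [
    [[0,0.098,-0.01],[0.64,0,0],0.1],
    [[0,0.098,-0.01],[0.64,0,0],0.1],
    [[0,0.098,-0.01],[0.64,0,0],0.1],
    [[0,0.098,-0.01],[0.64,0,0],0.1],
    [[0,0.098,-0.01],[0.64,0,0],0.1]
  ]
}}

```text
clock: 25.55
eef_pos: [0.5297, 0.3589, 0.1136]
ee_rot: [0.99, 0.118, -0.01, -0.07]
contact_force: [-0.1, 3.0, -16.5]
width: 0.0278
gripper_force: 51.9
```

Emit:
{"api": "carry_out", "payload": {
  "deltas": [
    [[0,-0.098,-0.01],[-0.64,0,0],0.1],
    [[0,-0.098,-0.01],[-0.64,0,0],0.1],
    [[0,-0.098,-0.01],[-0.64,0,0],0.1],
    [[0,-0.098,-0.01],[-0.64,0,0],0.1],
    [[0,-0.098,-0.01],[-0.64,0,0],0.1]
  ]
}}

```text
clock: 25.97
eef_pos: [0.5296, 0.3666, 0.1153]
ee_rot: [0.991, 0.116, 0.007, 0.074]
contact_force: [3.4, -4.2, -13.7]
width: 0.028
gripper_force: 52.0
```

Emit:
{"api": "carry_out", "payload": {
  "deltas": [
    [[0,0.098,-0.01],[0.64,0,0],0.1],
    [[0,0.098,-0.01],[0.64,0,0],0.1],
    [[0,0.098,-0.01],[0.64,0,0],0.1],
    [[0,0.098,-0.01],[0.64,0,0],0.1],
    [[0,0.098,-0.01],[0.64,0,0],0.1]
  ]
}}

```text
clock: 26.38
eef_pos: [0.5298, 0.3586, 0.1167]
ee_rot: [0.991, 0.118, -0.01, -0.07]
contact_force: [-0.1, 1.9, -15.0]
width: 0.0274
gripper_force: 51.9
```

Emit:
{"api": "carry_out", "payload": {
  "deltas": [
    [[0,-0.098,-0.01],[-0.64,0,0],0.1],
    [[0,-0.098,-0.01],[-0.64,0,0],0.1],
    [[0,-0.098,-0.01],[-0.64,0,0],0.1],
    [[0,-0.098,-0.01],[-0.64,0,0],0.1],
    [[0,-0.098,-0.01],[-0.64,0,0],0.1]
  ]
}}

```text
clock: 26.8
eef_pos: [0.5295, 0.3668, 0.1185]
ee_rot: [0.991, 0.116, 0.007, 0.074]
contact_force: [2.4, -3.2, -15.0]
width: 0.0277
gripper_force: 52.0
```

Emit:
{"api": "carry_out", "payload": {
  "deltas": [
    [[0,0.098,-0.01],[0.64,0,0],0.1],
    [[0,0.098,-0.01],[0.64,0,0],0.1],
    [[0,0.098,-0.01],[0.64,0,0],0.1],
    [[0,0.098,-0.01],[0.64,0,0],0.1],
    [[0,0.098,-0.01],[0.64,0,0],0.1]
  ]
}}

```text
clock: 27.22
eef_pos: [0.5298, 0.3584, 0.1198]
ee_rot: [0.991, 0.118, -0.01, -0.069]
contact_force: [-0.4, 1.9, -16.1]
width: 0.0274
gripper_force: 51.8
```

Emit:
{"api": "carry_out", "payload": {
  "deltas": [
    [[0,-0.098,-0.01],[-0.64,0,0],0.1],
    [[0,-0.098,-0.01],[-0.64,0,0],0.1],
    [[0,-0.098,-0.01],[-0.64,0,0],0.1],
    [[0,-0.098,-0.01],[-0.64,0,0],0.1],
    [[0,-0.098,-0.01],[-0.64,0,0],0.1]
  ]
}}

```text
clock: 27.63
eef_pos: [0.5293, 0.3668, 0.1215]
ee_rot: [0.991, 0.116, 0.007, 0.074]
contact_force: [3.3, -3.6, -13.5]
width: 0.0275
gripper_force: 52.0
```

Emit:
{"api": "carry_out", "payload": {
  "deltas": [
    [[0,0.098,-0.01],[0.64,0,0],0.1],
    [[0,0.098,-0.01],[0.64,0,0],0.1],
    [[0,0.098,-0.01],[0.64,0,0],0.1],
    [[0,0.098,-0.01],[0.64,0,0],0.1],
    [[0,0.098,-0.01],[0.64,0,0],0.1]
  ]
}}

```text
clock: 28.05
eef_pos: [0.5296, 0.3581, 0.1229]
ee_rot: [0.991, 0.118, -0.011, -0.069]
contact_force: [-0.4, 1.3, -14.4]
width: 0.0278
gripper_force: 51.8
```

Rise is 25.5 mm; two more swings, then straighten and lift.

Emit:
{"api": "carry_out", "payload": {
  "deltas": [
    [[0,-0.098,-0.013],[-0.64,0,0],0.1],
    [[0,-0.098,-0.013],[-0.64,0,0],0.1],
    [[0,-0.098,-0.013],[-0.64,0,0],0.1],
    [[0,-0.098,-0.013],[-0.64,0,0],0.1],
    [[0,-0.098,-0.013],[-0.64,0,0],0.1]
  ]
}}

```text
clock: 28.47
eef_pos: [0.5291, 0.3668, 0.1248]
ee_rot: [0.991, 0.116, 0.007, 0.074]
contact_force: [2.4, -3.1, -15.7]
width: 0.0278
gripper_force: 51.9
```

Emit:
{"api": "carry_out", "payload": {
  "deltas": [
    [[0,0.098,-0.013],[0.64,0,0],0.1],
    [[0,0.098,-0.013],[0.64,0,0],0.1],
    [[0,0.098,-0.013],[0.64,0,0],0.1],
    [[0,0.098,-0.013],[0.64,0,0],0.1],
    [[0,0.098,-0.013],[0.64,0,0],0.1]
  ]
}}

```text
clock: 28.88
eef_pos: [0.5287, 0.3588, 0.1264]
ee_rot: [0.991, 0.118, -0.011, -0.07]
contact_force: [-0.7, 2.0, -16.4]
width: 0.0275
gripper_force: 51.9
```

Emit:
{"api": "carry_out", "payload": {
  "deltas": [
    [[0,-0.098,-0.013],[-0.64,0,0],0.1],
    [[0,-0.098,-0.013],[-0.64,0,0],0.1],
    [[0,-0.05,-0.015],[-0.32,0,0],0.1],
    [[0,0,-0.02],[0,0,0],0.1],
    [[0,0,-0.02],[0,0,0],0.1]
  ]
}}

```text
clock: 29.3
eef_pos: [0.5297, 0.366, 0.1315]
ee_rot: [0.993, 0.118, -0.0, -0.0]
contact_force: [0.3, -0.8, -1.6]
width: 0.0278
gripper_force: 52.0
```

Emit:
{"api": "carry_out", "payload": {
  "deltas": [
    [[0,0,-0.9],[0,0,0],0.1],
    [[0,0,-0.9],[0,0,0],0.1],
    [[0.1,0.6,-0.6],[0,0,0.1],0.1],
    [[0.1,0.95,-0.2],[0,0,0.2],0.1],
    [[0.1,0.95,0],[0,0,0.2],0.1]
  ]
}}

```text
clock: 29.72
eef_pos: [0.5528, 0.3063, 0.1993]
ee_rot: [0.995, 0.096, 0.002, -0.002]
contact_force: [0.8, -0.4, -1.6]
width: 0.0278
gripper_force: 52.0
```

Emit:
{"api": "carry_out", "payload": {
  "deltas": [
    [[0.1,0.95,0],[0,0,0.2],0.1],
    [[0.1,0.95,0],[0,0,0.2],0.1],
    [[0.1,0.95,0],[0,0,0.2],0.1],
    [[0.1,0.95,0],[0,0,0.2],0.1],
    [[0.1,0.95,0],[0,0,0.2],0.1]
  ]
}}

```text
clock: 30.13
eef_pos: [0.5829, 0.1887, 0.1973]
ee_rot: [0.999, 0.051, 0.0, -0.0]
contact_force: [0.3, 0.7, -1.0]
width: 0.0275
gripper_force: 52.0
```

Emit:
{"api": "carry_out", "payload": {
  "deltas": [
    [[0.1,0.95,0],[0,0,0.2],0.1],
    [[0.1,0.95,0],[0,0,0.2],0.1],
    [[0.1,0.95,0],[0,0,0.2],0.1],
    [[0.1,0.95,0],[0,0,0.2],0.1],
    [[0,0.4,0],[0,0,0],0.1]
  ]
}}

```text
clock: 30.55
eef_pos: [0.6011, 0.0812, 0.1973]
ee_rot: [1.0, 0.014, 0.001, 0.001]
contact_force: [0.4, -1.5, -2.2]
width: 0.0272
gripper_force: 52.0
```

```bash
cat >> h.py <<'E'
def held(cam="side"):
    s=ctrl.sense(); p=s["eef_pos"]; im,P=cloud(cam); d=P-p
    m=(np.abs(d[...,0])<.03)&(np.abs(d[...,1])<.03)&(d[...,2]<0)&(d[...,2]>-.09)
    print("held bottom",np.percentile(d[m][:,2],[.5,2,5]).round(4)); return im,P
E
python3 - <<'E'
from h import *
plan([.6025,.0615,.099],np.radians(1.2)); im,P=held()
plan([.6025,.0615,.099],np.radians(1.2))
print("bar3",rect(box(P,.57,.64,.1,.19,.085,.115)),"cheek",rect(box(P,.61,.68,-.06,.18,.051,.06)))
q=box(P,.42,.54,.25,.45,.1,.118); print("bar1",rect(q)); print("block",rect(box(P,.42,.66,.24,.46,.058,.07)))
E
```

```text
shift [0.028 0.781 3.933] turn [ 0.025 -0.016  0.092] total [0.03 0.78 3.93] [ 0.02 -0.02  0.09] now [0.6011 0.0812 0.1973] w 0.0272 F [ 0.4 -1.5 -2.2] t 30.55
held bottom [-0.0625 -0.0616 -0.0585]
shift [0.044 0.745 3.932] turn [ 0.033 -0.009  0.085] total [0.04 0.74 3.93] [ 0.03 -0.01  0.09] now [0.6008 0.0804 0.1972] w 0.0277 F [ 0.5 -1.9 -2.6] t 30.6
bar3 (array([606.5, 138.8]), 15.8, 27.9, 5.19) cheek (array([623.5,  63.4]), 20.9, 200.7, 1.88)
bar1 (array([487. , 355.6]), 14.2, 28.3, 12.38)
block (array([531.5, 363.4]), 150.3, 119.3, 13.49)
```

Emit:
{"api": "carry_out", "payload": {
  "deltas": [
    [[0.04,0.37,0.6],[0,0,0.05],0.1],
    [[0,0.37,0.85],[0,0,0.04],0.1],
    [[0,0,0.85],[0,0,0],0.1],
    [[0,0,0.85],[0,0,0],0.1],
    [[0,0,0.8],[0,0,0],0.1]
  ]
}}

```text
clock: 31.02
eef_pos: [0.6016, 0.0697, 0.0974]
ee_rot: [1.0, 0.014, 0.0, -0.001]
contact_force: [0.6, 0.7, -2.6]
width: 0.027
gripper_force: 52.0
```

Emit:
{"api": "carry_out", "payload": {
  "deltas": [
    [[0,0,0.06],[0,0,0],0.1],
    [[0,0,0.04],[0,0,0],0.1],
    [[0,0,0],[0,0,0],0.1]
  ]
}}

```text
clock: 31.27
eef_pos: [0.6023, 0.069, 0.0964]
ee_rot: [1.0, 0.014, 0.001, -0.0]
contact_force: [-0.4, 0.2, -1.5]
width: 0.0273
gripper_force: 52.0
```

Emit:
{"api": "carry_out", "payload": {
  "deltas": [
    [[0,0,0.04],[0,0,0],0.1],
    [[0,0,0],[0,0,0],0.1]
  ]
}}

```text
clock: 31.43
eef_pos: [0.6026, 0.0683, 0.0959]
ee_rot: [1.0, 0.014, 0.001, -0.0]
contact_force: [0.4, 0.4, -2.2]
width: 0.0275
gripper_force: 52.0
```

Emit:
{"api": "carry_out", "payload": {
  "deltas": [
    [[0,0,0.05],[0,0,0],0.1],
    [[0,0,0.05],[0,0,0],0.1],
    [[0,0,0],[0,0,0],0.1]
  ]
}}

```text
clock: 31.68
eef_pos: [0.6024, 0.0681, 0.0932]
ee_rot: [1.0, 0.014, 0.001, -0.0]
contact_force: [-1.1, -0.6, 4.3]
width: 0.0276
gripper_force: 52.0
```

Emit:
{"api": "carry_out", "payload": {
  "deltas": [
    [[0,0,0.04],[0,0,0],0.1],
    [[0,0,0],[0,0,0],0.1]
  ]
}}

```text
clock: 31.85
eef_pos: [0.6025, 0.0681, 0.0932]
ee_rot: [1.0, 0.013, 0.001, -0.0]
contact_force: [-4.2, -0.5, 10.0]
width: 0.0272
gripper_force: 52.0
```

Emit:
{"api": "carry_out", "payload": {
  "deltas": [
    [[0,0,0.04],[0,0,0],0.1],
    [[0,0,0],[0,0,0],0.1]
  ]
}}

```text
clock: 32.02
eef_pos: [0.6025, 0.0681, 0.0931]
ee_rot: [1.0, 0.013, 0.001, -0.0]
contact_force: [-5.0, -0.9, 18.5]
width: 0.0277
gripper_force: 52.0
```

Emit:
{"api": "carry_out", "payload": {
  "deltas": [
    [[0,0,-0.08],[0,0,0],0.1],
    [[0,0,-0.08],[0,0,0],0.1],
    [[0.08,0,0],[0,0,0],0.1],
    [[0.08,0,0],[0,0,0],0.1],
    [[0,0,0],[0,0,0],0.1]
  ]
}}

```text
clock: 32.43
eef_pos: [0.6058, 0.068, 0.0937]
ee_rot: [1.0, 0.013, -0.0, 0.0]
contact_force: [-0.6, 0.2, -0.8]
width: 0.028
gripper_force: 52.0
```

Emit:
{"api": "carry_out", "payload": {
  "deltas": [
    [[0.05,0,0],[0,0,0],0.1],
    [[0,0,0],[0,0,0],0.1]
  ]
}}

```text
clock: 32.6
eef_pos: [0.6061, 0.068, 0.0936]
ee_rot: [1.0, 0.013, -0.001, 0.0]
contact_force: [-2.3, -0.9, -2.0]
width: 0.0276
gripper_force: 52.0
```

Emit:
{"api": "carry_out", "payload": {
  "deltas": [
    [[0.03,0,0],[0,0,0],0.1],
    [[0,0,0],[0,0,0],0.1]
  ]
}}

```text
clock: 32.77
eef_pos: [0.6062, 0.068, 0.0936]
ee_rot: [1.0, 0.013, -0.002, 0.0]
contact_force: [-4.0, -0.0, -1.3]
width: 0.0278
gripper_force: 52.0
```

Touching the cheek. Lower onto the bed, release, lift.

Emit:
{"api": "carry_out", "payload": {
  "deltas": [
    [[0,0,0.03],[0,0,0],0.1],
    [[0,0,0.01],[0,0,0],0.1],
    [[0,0,0],[0,0,0],0.1]
  ]
}}

```text
clock: 33.02
eef_pos: [0.6062, 0.068, 0.0932]
ee_rot: [1.0, 0.013, -0.002, 0.0]
contact_force: [-5.8, -0.8, 3.6]
width: 0.0274
gripper_force: 52.0
```

Emit:
{"api": "carry_out", "payload": {
  "deltas": [
    [[0,0,0],[0,0,0],0.35],
    [[0,0,0],[0,0,0],0.45],
    [[0,0,0],[0,0,0],0.55],
    [[0,0,0],[0,0,0],0.55],
    [[0,0,0],[0,0,0],0.55]
  ]
}}

```text
clock: 33.43
eef_pos: [0.6086, 0.0681, 0.0934]
ee_rot: [1.0, 0.013, 0.001, 0.0]
contact_force: [-0.3, 0.2, 0.8]
width: 0.0515
gripper_force: 0.0
```

Emit:
{"api": "carry_out", "payload": {
  "deltas": [
    [[0,0,-0.3],[0,0,0],0.55],
    [[0,0,-0.8],[0,0,0],0.55],
    [[0,0,-1],[0,0,0],0.7],
    [[0,0,-1],[0,0,0],0.8],
    [[0,0,-1],[0,0,0],0.8]
  ]
}}

```text
clock: 33.85
eef_pos: [0.6079, 0.0681, 0.1973]
ee_rot: [1.0, 0.014, 0.0, 0.0]
contact_force: [-0.6, -0.5, -0.3]
width: 0.0685
gripper_force: 0.0
```

Run:
```python
from h import *
plan([.4865,.3556,.19],np.radians(13.5)); im,P=cloud("side"); cv2.imwrite("pics/side9.png",cv2.resize(im[120:310,170:380],None,fx=3,fy=3))
print("bar3",rect(box(P,.57,.64,.1,.19,.085,.105)),"bar2",rect(box(P,.57,.64,.02,.1,.085,.105)))
q=box(P,.42,.54,.25,.45,.1,.118); print("bar1",rect(q)); print("block",rect(box(P,.42,.66,.24,.46,.058,.07)))
```

```text
shift [ -4.545 -11.628   0.288] turn [ 0.003 -0.006 -2.39 ] total [ -4.54 -11.63   0.29] [ 0.   -0.01 -2.39] now [0.6079 0.0681 0.1973] w 0.0685 F [-0.6 -0.5 -0.3] t 33.85
bar3 (array([605.1, 138. ]), 28.5, 15.4, 83.04) bar2 (array([607.2,  69.4]), 14.3, 29.4, 3.33)
bar1 (array([487.1, 355.8]), 14.4, 28.6, 14.39)
block (array([531.6, 363.2]), 150.2, 119.3, 13.88)
```

View pics/side9.png

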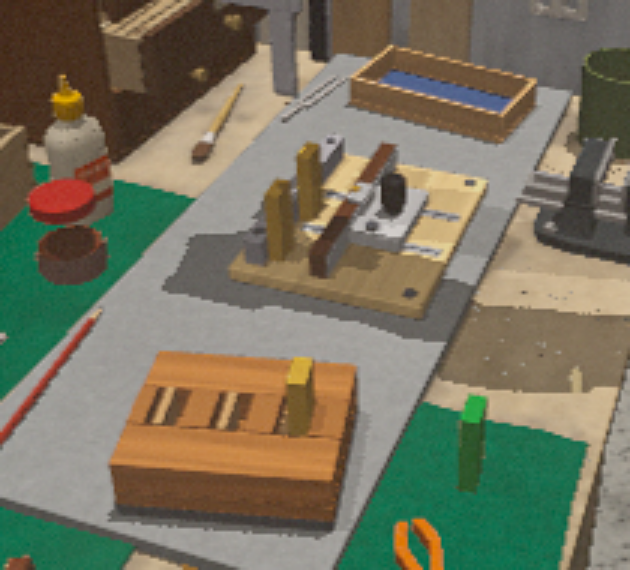

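Emit:
{"api": "carry_out", "payload": {
  "deltas": [
    [[-0.25,-0.93,0],[0,0,-0.2],0.8],
    [[-0.25,-0.93,0],[0,0,-0.2],0.8],
    [[-0.25,-0.93,0],[0,0,-0.2],0.8],
    [[-0.25,-0.93,0],[0,0,-0.2],0.8],
    [[-0.25,-0.93,0],[0,0,-0.2],0.8]
  ]
}}

```text
clock: 34.32
eef_pos: [0.5694, 0.1832, 0.1962]
ee_rot: [0.998, 0.057, 0.001, -0.0]
contact_force: [0.5, 0.7, 0.3]
width: 0.0752
gripper_force: 0.0
```

Emit:
{"api": "carry_out", "payload": {
  "deltas": [
    [[-0.25,-0.93,0],[0,0,-0.2],0.8],
    [[-0.25,-0.93,0],[0,0,-0.2],0.8],
    [[-0.25,-0.93,0],[0,0,-0.2],0.8],
    [[-0.25,-0.93,0],[0,0,-0.2],0.8],
    [[-0.25,-0.93,0],[0,0,-0.2],0.8]
  ]
}}

```text
clock: 34.73
eef_pos: [0.521, 0.2936, 0.1962]
ee_rot: [0.995, 0.101, 0.001, -0.0]
contact_force: [-0.0, 0.7, 0.1]
width: 0.075
gripper_force: 0.0
```

Emit:
{"api": "carry_out", "payload": {
  "deltas": [
    [[-0.25,-0.93,0],[0,0,-0.2],0.8],
    [[-0.25,-0.93,0.6],[0,0,-0.2],0.8],
    [[-0.25,-0.87,0.8],[0,0,0],0.8],
    [[0,0,0.6],[0,0,0],0.8],
    [[0,0,0.6],[0,0,0],0.8]
  ]
}}

```text
clock: 35.15
eef_pos: [0.4869, 0.3573, 0.1303]
ee_rot: [0.993, 0.12, 0.0, -0.001]
contact_force: [1.2, -0.3, 0.6]
width: 0.0752
gripper_force: 0.0
```

Emit:
{"api": "carry_out", "payload": {
  "deltas": [
    [[0,0,0],[0,0,0],0.8],
    [[0,0,0],[0,0,0],0.8]
  ]
}}

```text
clock: 35.32
eef_pos: [0.4881, 0.3547, 0.1305]
ee_rot: [0.993, 0.118, -0.0, 0.0]
contact_force: [-0.4, -0.4, 1.8]
width: 0.0754
gripper_force: 0.0
```

Run:
```python
from h import *
plan([.488,.3555,.096],np.radians(13.6)); im,P=cloud("wrist"); cv2.imwrite("pics/w10.png",im[100:400,160:480])
print("block",rect(box(P,.42,.66,.24,.46,.058,.07)))
plan([.488,.3555,.096],np.radians(13.6))
```

```text
shift [ 0.004 -0.034  1.379] turn [ 0.01   0.009 -0.012] total [ 0.   -0.03  1.38] [ 0.01  0.01 -0.01] now [0.4881 0.3547 0.1305] w 0.0754 F [-0.4 -0.4  1.8] t 35.32
block (array([558.9, 350.6]), 150.1, 116.3, 13.24)
shift [-0.027 -0.029  1.411] turn [ 0.001 -0.01  -0.016] total [-0.03 -0.03  1.41] [ 0.   -0.01 -0.02] now [0.4888 0.3549 0.1313] w 0.0753 F [0.6 0.1 0.9] t 35.37
```

View pics/w10.png

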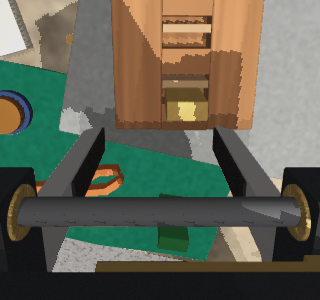

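Run:
```python
from h import *
for c in("side","wrist"):
  im,P=cloud(c)
  q=box(P,.47,.55,.29,.4,.103,.118); print(c,"bar1",rect(q),len(q)); print("block",rect(box(P,.42,.66,.22,.46,.058,.07)))
plan([.515,.343,.096],np.radians(13.5))
```

```text
side bar1 (array([515.7, 354.3]), 0.3, 5.1, 24.92) 4
block (array([556.6, 349.6]), 150.1, 118.0, 13.49)
wrist bar1 (array([500.4, 355.2]), 34.8, 91.5, 13.52) 1174
block (array([558.4, 350.3]), 150.2, 116.4, 13.31)
shift [0.886 0.717 1.438] turn [-0.007 -0.025  0.001] total [0.89 0.72 1.44] [-0.01 -0.02  0.  ] now [0.4892 0.3552 0.1319] w 0.0754 F [-0.8  0.2  0. ] t 35.47
```

Emit:
{"api": "carry_out", "payload": {
  "deltas": [
    [[0,0.2,-0.8],[0,0,0],0.8],
    [[0.3,0.5,0],[0,0,0],0.8],
    [[0.55,0.04,0],[0,0,0],0.8],
    [[0,0,0.6],[0,0,0],0.8],
    [[0,0,0],[0,0,0],0.8]
  ]
}}

```text
clock: 35.88
eef_pos: [0.5143, 0.34, 0.1345]
ee_rot: [0.993, 0.117, -0.0, 0.001]
contact_force: [-0.6, 0.4, -1.0]
width: 0.0751
gripper_force: 0.0
```

Emit:
{"api": "carry_out", "payload": {
  "deltas": [
    [[0,0,0],[0,0,0],0.8],
    [[0,0,0],[0,0,0],0.8]
  ]
}}

```text
clock: 36.05
eef_pos: [0.5134, 0.3417, 0.136]
ee_rot: [0.993, 0.118, 0.0, 0.0]
contact_force: [0.2, -0.5, 0.2]
width: 0.0753
gripper_force: 0.0
```

Run:
```python
from h import *
plan([.514,.342,.096],np.radians(13.4)); im,P=cloud("wrist"); cv2.imwrite("pics/w11.png",im[100:400,160:480])
print("block",rect(box(P,.42,.66,.22,.46,.058,.07)))
plan([.514,.342,.096],np.radians(13.4))
```

```text
shift [ 0.026 -0.006  1.598] turn [ 0.001 -0.002  0.026] total [ 0.03 -0.01  1.6 ] [ 0.   -0.    0.03] now [0.5134 0.3417 0.136 ] w 0.0753 F [ 0.2 -0.5  0.2] t 36.05
block (array([558.1, 350.5]), 150.3, 116.3, 13.33)
shift [0.024 0.005 1.605] turn [-0.001 -0.006  0.029] total [0.02 0.01 1.61] [-0.   -0.01  0.03] now [0.5134 0.342  0.1361] w 0.0753 F [0.  0.1 0.3] t 36.1
```

View pics/w11.png

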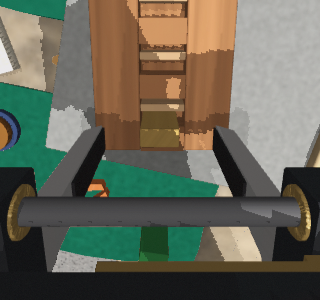

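Emit:
{"api": "carry_out", "payload": {
  "deltas": [
    [[0,0,0.54],[0,0,0],0.7],
    [[0,0,0.53],[0,0,0],0.6],
    [[0,0,0.53],[0,0,0],0.55],
    [[0,0,0],[0,0,0],0.5],
    [[0,0,0],[0,0,0],0.1]
  ],
  "squeeze": 55
}}

```text
clock: 36.52
eef_pos: [0.5129, 0.342, 0.0957]
ee_rot: [0.993, 0.118, -0.0, 0.0]
contact_force: [0.4, -0.3, -0.1]
width: 0.0454
gripper_force: 0.0
```

Emit:
{"api": "carry_out", "payload": {
  "deltas": [
    [[0,0,0],[0,0,0],0.1],
    [[0,0,0],[0,0,0],0.1],
    [[0,0,0],[0,0,0],0.1],
    [[0,0,0],[0,0,0],0.1],
    [[0,0,0],[0,0,0],0.1]
  ]
}}

```text
clock: 36.93
eef_pos: [0.514, 0.3415, 0.0967]
ee_rot: [0.993, 0.118, 0.001, 0.0]
contact_force: [-0.4, -2.4, 5.7]
width: 0.0277
gripper_force: 55.0
```

Emit:
{"api": "carry_out", "payload": {
  "deltas": [
    [[0,0,0],[0,0,0],0.1],
    [[0,0,0],[0,0,0],0.1],
    [[0,0,0],[0,0,0],0.1]
  ]
}}

```text
clock: 37.18
eef_pos: [0.514, 0.3415, 0.0967]
ee_rot: [0.993, 0.118, 0.001, 0.0]
contact_force: [-0.6, -2.1, 6.1]
width: 0.0277
gripper_force: 55.0
```

Emit:
{"api": "carry_out", "payload": {
  "deltas": [
    [[0,0.082,-0.015],[0.533,0,0],0.1],
    [[0,0.082,-0.015],[0.533,0,0],0.1],
    [[0,0.082,-0.015],[0.533,0,0],0.1]
  ]
}}

```text
clock: 37.43
eef_pos: [0.5153, 0.3355, 0.0976]
ee_rot: [0.991, 0.118, -0.008, -0.07]
contact_force: [-1.5, -2.0, 2.2]
width: 0.0276
gripper_force: 55.0
```

Emit:
{"api": "carry_out", "payload": {
  "deltas": [
    [[0,-0.098,-0.012],[-0.64,0,0],0.1],
    [[0,-0.098,-0.012],[-0.64,0,0],0.1],
    [[0,-0.098,-0.012],[-0.64,0,0],0.1],
    [[0,-0.098,-0.012],[-0.64,0,0],0.1],
    [[0,-0.098,-0.012],[-0.64,0,0],0.1]
  ]
}}

```text
clock: 37.85
eef_pos: [0.5142, 0.344, 0.0981]
ee_rot: [0.991, 0.116, 0.009, 0.073]
contact_force: [6.0, -4.8, -9.4]
width: 0.0276
gripper_force: 55.0
```

Emit:
{"api": "carry_out", "payload": {
  "deltas": [
    [[0,0.098,-0.012],[0.64,0,0],0.1],
    [[0,0.098,-0.012],[0.64,0,0],0.1],
    [[0,0.098,-0.012],[0.64,0,0],0.1],
    [[0,0.098,-0.012],[0.64,0,0],0.1],
    [[0,0.098,-0.012],[0.64,0,0],0.1]
  ]
}}

```text
clock: 38.27
eef_pos: [0.5132, 0.337, 0.0992]
ee_rot: [0.99, 0.119, -0.009, -0.071]
contact_force: [0.5, 3.3, -13.0]
width: 0.0275
gripper_force: 55.0
```

Emit:
{"api": "carry_out", "payload": {
  "deltas": [
    [[0,-0.098,-0.012],[-0.64,0,0],0.1],
    [[0,-0.098,-0.012],[-0.64,0,0],0.1],
    [[0,-0.098,-0.012],[-0.64,0,0],0.1],
    [[0,-0.098,-0.012],[-0.64,0,0],0.1],
    [[0,-0.098,-0.012],[-0.64,0,0],0.1]
  ]
}}

```text
clock: 38.68
eef_pos: [0.5129, 0.343, 0.1006]
ee_rot: [0.991, 0.115, 0.008, 0.074]
contact_force: [3.0, -5.0, -14.1]
width: 0.0275
gripper_force: 55.0
```

Emit:
{"api": "carry_out", "payload": {
  "deltas": [
    [[0,0.098,-0.011],[0.64,0,0],0.1],
    [[0,0.098,-0.011],[0.64,0,0],0.1],
    [[0,0.098,-0.011],[0.64,0,0],0.1],
    [[0,0.098,-0.011],[0.64,0,0],0.1],
    [[0,0.098,-0.011],[0.64,0,0],0.1]
  ]
}}

```text
clock: 39.1
eef_pos: [0.5118, 0.3367, 0.102]
ee_rot: [0.99, 0.119, -0.011, -0.07]
contact_force: [-1.4, 3.2, -15.1]
width: 0.0279
gripper_force: 55.0
```

Emit:
{"api": "carry_out", "payload": {
  "deltas": [
    [[0,-0.098,-0.011],[-0.64,0,0],0.1],
    [[0,-0.098,-0.011],[-0.64,0,0],0.1],
    [[0,-0.098,-0.011],[-0.64,0,0],0.1],
    [[0,-0.098,-0.011],[-0.64,0,0],0.1],
    [[0,-0.098,-0.011],[-0.64,0,0],0.1]
  ]
}}

```text
clock: 39.52
eef_pos: [0.512, 0.3432, 0.1036]
ee_rot: [0.991, 0.115, 0.007, 0.074]
contact_force: [3.1, -5.9, -14.8]
width: 0.0275
gripper_force: 55.0
```

Emit:
{"api": "carry_out", "payload": {
  "deltas": [
    [[0,0.098,-0.011],[0.64,0,0],0.1],
    [[0,0.098,-0.011],[0.64,0,0],0.1],
    [[0,0.098,-0.011],[0.64,0,0],0.1],
    [[0,0.098,-0.011],[0.64,0,0],0.1],
    [[0,0.098,-0.011],[0.64,0,0],0.1]
  ]
}}

```text
clock: 39.93
eef_pos: [0.5113, 0.3363, 0.1052]
ee_rot: [0.99, 0.119, -0.011, -0.07]
contact_force: [-2.1, 1.9, -15.1]
width: 0.0277
gripper_force: 55.0
```

Emit:
{"api": "carry_out", "payload": {
  "deltas": [
    [[0,-0.098,-0.011],[-0.64,0,0],0.1],
    [[0,-0.098,-0.011],[-0.64,0,0],0.1],
    [[0,-0.098,-0.011],[-0.64,0,0],0.1],
    [[0,-0.098,-0.011],[-0.64,0,0],0.1],
    [[0,-0.098,-0.011],[-0.64,0,0],0.1]
  ]
}}

```text
clock: 40.35
eef_pos: [0.5116, 0.3433, 0.1068]
ee_rot: [0.991, 0.115, 0.007, 0.074]
contact_force: [2.0, -4.5, -15.4]
width: 0.0274
gripper_force: 55.0
```

Emit:
{"api": "carry_out", "payload": {
  "deltas": [
    [[0,0.098,-0.011],[0.64,0,0],0.1],
    [[0,0.098,-0.011],[0.64,0,0],0.1],
    [[0,0.098,-0.011],[0.64,0,0],0.1],
    [[0,0.098,-0.011],[0.64,0,0],0.1],
    [[0,0.098,-0.011],[0.64,0,0],0.1]
  ]
}}

```text
clock: 40.77
eef_pos: [0.5111, 0.336, 0.1085]
ee_rot: [0.99, 0.119, -0.011, -0.07]
contact_force: [-1.7, 2.4, -14.2]
width: 0.0278
gripper_force: 54.9
```

Emit:
{"api": "carry_out", "payload": {
  "deltas": [
    [[0,-0.098,-0.011],[-0.64,0,0],0.1],
    [[0,-0.098,-0.011],[-0.64,0,0],0.1],
    [[0,-0.098,-0.011],[-0.64,0,0],0.1],
    [[0,-0.098,-0.011],[-0.64,0,0],0.1],
    [[0,-0.098,-0.011],[-0.64,0,0],0.1]
  ]
}}

```text
clock: 41.18
eef_pos: [0.5113, 0.3436, 0.1102]
ee_rot: [0.991, 0.116, 0.007, 0.074]
contact_force: [2.1, -4.1, -15.6]
width: 0.0274
gripper_force: 55.0
```

Emit:
{"api": "carry_out", "payload": {
  "deltas": [
    [[0,0.098,-0.011],[0.64,0,0],0.1],
    [[0,0.098,-0.011],[0.64,0,0],0.1],
    [[0,0.098,-0.011],[0.64,0,0],0.1],
    [[0,0.098,-0.011],[0.64,0,0],0.1],
    [[0,0.098,-0.011],[0.64,0,0],0.1]
  ]
}}

```text
clock: 41.6
eef_pos: [0.5111, 0.3358, 0.1118]
ee_rot: [0.99, 0.119, -0.012, -0.07]
contact_force: [-1.6, 1.5, -14.2]
width: 0.0277
gripper_force: 54.9
```

Rise 15 mm; another 14 mm to go, same rhythm.

Emit:
{"api": "carry_out", "payload": {
  "deltas": [
    [[0,-0.098,-0.011],[-0.64,0,0],0.1],
    [[0,-0.098,-0.011],[-0.64,0,0],0.1],
    [[0,-0.098,-0.011],[-0.64,0,0],0.1],
    [[0,-0.098,-0.011],[-0.64,0,0],0.1],
    [[0,-0.098,-0.011],[-0.64,0,0],0.1]
  ]
}}

```text
clock: 42.02
eef_pos: [0.5111, 0.344, 0.1135]
ee_rot: [0.991, 0.116, 0.006, 0.073]
contact_force: [1.4, -3.8, -15.7]
width: 0.0276
gripper_force: 55.0
```

Emit:
{"api": "carry_out", "payload": {
  "deltas": [
    [[0,0.098,-0.011],[0.64,0,0],0.1],
    [[0,0.098,-0.011],[0.64,0,0],0.1],
    [[0,0.098,-0.011],[0.64,0,0],0.1],
    [[0,0.098,-0.011],[0.64,0,0],0.1],
    [[0,0.098,-0.011],[0.64,0,0],0.1]
  ]
}}

```text
clock: 42.43
eef_pos: [0.5111, 0.3356, 0.1152]
ee_rot: [0.99, 0.119, -0.012, -0.069]
contact_force: [-1.5, 1.9, -14.1]
width: 0.0277
gripper_force: 54.7
```

Emit:
{"api": "carry_out", "payload": {
  "deltas": [
    [[0,-0.098,-0.011],[-0.64,0,0],0.1],
    [[0,-0.098,-0.011],[-0.64,0,0],0.1],
    [[0,-0.098,-0.011],[-0.64,0,0],0.1],
    [[0,-0.098,-0.011],[-0.64,0,0],0.1],
    [[0,-0.098,-0.011],[-0.64,0,0],0.1]
  ]
}}

```text
clock: 42.85
eef_pos: [0.5109, 0.3444, 0.1169]
ee_rot: [0.991, 0.116, 0.006, 0.073]
contact_force: [1.6, -2.6, -15.5]
width: 0.0276
gripper_force: 55.0
```

Emit:
{"api": "carry_out", "payload": {
  "deltas": [
    [[0,0.098,-0.011],[0.64,0,0],0.1],
    [[0,0.098,-0.011],[0.64,0,0],0.1],
    [[0,0.098,-0.011],[0.64,0,0],0.1],
    [[0,0.098,-0.011],[0.64,0,0],0.1],
    [[0,0.098,-0.011],[0.64,0,0],0.1]
  ]
}}

```text
clock: 43.27
eef_pos: [0.5111, 0.3353, 0.1185]
ee_rot: [0.99, 0.119, -0.012, -0.069]
contact_force: [-1.8, 1.4, -15.5]
width: 0.0275
gripper_force: 54.7
```

Emit:
{"api": "carry_out", "payload": {
  "deltas": [
    [[0,-0.098,-0.011],[-0.64,0,0],0.1],
    [[0,-0.098,-0.011],[-0.64,0,0],0.1],
    [[0,-0.098,-0.011],[-0.64,0,0],0.1],
    [[0,-0.098,-0.011],[-0.64,0,0],0.1],
    [[0,-0.098,-0.011],[-0.64,0,0],0.1]
  ]
}}

```text
clock: 43.68
eef_pos: [0.5105, 0.3451, 0.1202]
ee_rot: [0.991, 0.116, 0.006, 0.073]
contact_force: [-0.0, -2.3, -16.3]
width: 0.0273
gripper_force: 55.0
```

Emit:
{"api": "carry_out", "payload": {
  "deltas": [
    [[0,0.098,-0.011],[0.64,0,0],0.1],
    [[0,0.098,-0.011],[0.64,0,0],0.1],
    [[0,0.098,-0.011],[0.64,0,0],0.1],
    [[0,0.098,-0.011],[0.64,0,0],0.1],
    [[0,0.098,-0.011],[0.64,0,0],0.1]
  ]
}}

```text
clock: 44.1
eef_pos: [0.5108, 0.3351, 0.1218]
ee_rot: [0.99, 0.119, -0.012, -0.069]
contact_force: [-2.9, 0.6, -14.9]
width: 0.0279
gripper_force: 54.8
```

Emit:
{"api": "carry_out", "payload": {
  "deltas": [
    [[0,-0.098,-0.011],[-0.64,0,0],0.1],
    [[0,-0.098,-0.011],[-0.64,0,0],0.1],
    [[0,-0.098,-0.011],[-0.64,0,0],0.1],
    [[0,-0.098,-0.011],[-0.64,0,0],0.1],
    [[0,-0.098,-0.011],[-0.64,0,0],0.1]
  ]
}}

```text
clock: 44.52
eef_pos: [0.5098, 0.3456, 0.1235]
ee_rot: [0.991, 0.117, 0.006, 0.072]
contact_force: [0.8, -1.3, -15.4]
width: 0.0278
gripper_force: 55.0
```

Emit:
{"api": "carry_out", "payload": {
  "deltas": [
    [[0,0.098,-0.011],[0.64,0,0],0.1],
    [[0,0.098,-0.011],[0.64,0,0],0.1],
    [[0,0.098,-0.011],[0.64,0,0],0.1],
    [[0,0.098,-0.011],[0.64,0,0],0.1],
    [[0,0.098,-0.011],[0.64,0,0],0.1]
  ]
}}

```text
clock: 44.93
eef_pos: [0.5102, 0.3343, 0.1248]
ee_rot: [0.991, 0.118, -0.013, -0.068]
contact_force: [-3.0, -1.7, -13.1]
width: 0.0278
gripper_force: 54.9
```

Emit:
{"api": "carry_out", "payload": {
  "deltas": [
    [[0,-0.098,-0.013],[-0.64,0,0],0.1],
    [[0,-0.098,-0.013],[-0.64,0,0],0.1],
    [[0,-0.098,-0.013],[-0.64,0,0],0.1],
    [[0,-0.098,-0.013],[-0.64,0,0],0.1],
    [[0,-0.098,-0.013],[-0.64,0,0],0.1]
  ]
}}

```text
clock: 45.35
eef_pos: [0.5115, 0.3481, 0.1294]
ee_rot: [0.991, 0.118, 0.008, 0.07]
contact_force: [0.9, 0.4, -2.7]
width: 0.0277
gripper_force: 55.0
```

Emit:
{"api": "carry_out", "payload": {
  "deltas": [
    [[0,0.098,-0.013],[0.64,0,0],0.1],
    [[0,0.098,-0.013],[0.64,0,0],0.1],
    [[0,0.098,-0.013],[0.64,0,0],0.1],
    [[0,0.098,-0.013],[0.64,0,0],0.1],
    [[0,0.098,-0.013],[0.64,0,0],0.1]
  ]
}}

```text
clock: 45.77
eef_pos: [0.5143, 0.3364, 0.1317]
ee_rot: [0.99, 0.118, -0.008, -0.071]
contact_force: [0.0, -0.9, -3.4]
width: 0.0277
gripper_force: 55.0
```

Emit:
{"api": "carry_out", "payload": {
  "deltas": [
    [[0,-0.098,-0.013],[-0.64,0,0],0.1],
    [[0,-0.098,-0.013],[-0.64,0,0],0.1],
    [[0,-0.05,-0.013],[-0.32,0,0],0.1],
    [[0,0,-0.015],[0,0,0],0.1],
    [[0,0,0],[0,0,0],0.1]
  ]
}}

```text
clock: 46.18
eef_pos: [0.5125, 0.3427, 0.1333]
ee_rot: [0.993, 0.119, -0.0, -0.0]
contact_force: [0.4, -0.4, -2.7]
width: 0.0277
gripper_force: 55.0
```

Emit:
{"api": "carry_out", "payload": {
  "deltas": [
    [[0,0,-0.9],[0,0,0],0.1],
    [[0,0,-0.9],[0,0,0],0.1],
    [[0.1,0.6,-0.6],[0,0,0.1],0.1],
    [[0.12,0.97,-0.2],[0,0,0.17],0.1],
    [[0.12,0.97,0],[0,0,0.17],0.1]
  ]
}}

```text
clock: 46.6
eef_pos: [0.5367, 0.2816, 0.2003]
ee_rot: [0.995, 0.099, 0.002, -0.001]
contact_force: [0.7, -0.9, -2.4]
width: 0.0281
gripper_force: 55.0
```

Emit:
{"api": "carry_out", "payload": {
  "deltas": [
    [[0.12,0.97,0],[0,0,0.17],0.1],
    [[0.12,0.97,0],[0,0,0.17],0.1],
    [[0.12,0.97,0],[0,0,0.17],0.1],
    [[0.12,0.97,0],[0,0,0.17],0.1],
    [[0.12,0.97,0],[0,0,0.17],0.1]
  ]
}}

```text
clock: 47.02
eef_pos: [0.5708, 0.1625, 0.1984]
ee_rot: [0.998, 0.061, -0.0, 0.0]
contact_force: [0.1, 1.3, -2.7]
width: 0.0276
gripper_force: 55.0
```

Emit:
{"api": "carry_out", "payload": {
  "deltas": [
    [[0.12,0.97,0],[0,0,0.17],0.1],
    [[0.12,0.97,0],[0,0,0.17],0.1],
    [[0.12,0.97,0],[0,0,0.17],0.1],
    [[0.12,0.97,0],[0,0,0.17],0.1],
    [[0.12,0.97,0],[0,0,0.17],0.1]
  ]
}}

```text
clock: 47.43
eef_pos: [0.5968, 0.0433, 0.1984]
ee_rot: [1.0, 0.024, -0.0, -0.0]
contact_force: [0.2, -0.8, -2.0]
width: 0.0275
gripper_force: 55.0
```

Emit:
{"api": "carry_out", "payload": {
  "deltas": [
    [[0.12,0.97,0],[0,0,0.17],0.1],
    [[0.12,0.5,0],[0,0,0.17],0.1],
    [[0,0,0],[0,0,0],0.1],
    [[0,0,0],[0,0,0],0.1]
  ]
}}

```text
clock: 47.77
eef_pos: [0.6045, 0.009, 0.1984]
ee_rot: [1.0, 0.009, -0.0, -0.0]
contact_force: [0.0, 1.0, -2.0]
width: 0.0277
gripper_force: 55.0
```

Run:
```python
from h import *
plan([.604,-.0135,.0975],np.radians(1.2)); im,P=held()
plan([.604,-.0135,.0975],np.radians(1.2))
print("bar3",rect(box(P,.57,.64,.1,.19,.085,.105)),"bar2",rect(box(P,.57,.64,.03,.1,.085,.105)),"block",rect(box(P,.42,.66,.22,.46,.058,.07)),np.median(box(P,.5,.62,.31,.39,.055,.08)[:,2]))
```

```text
shift [-0.033  0.904  4.035] turn [-0.009  0.004 -0.027] total [-0.03  0.9   4.03] [-0.01  0.   -0.03] now [0.6045 0.009  0.1984] w 0.0277 F [ 0.  1. -2.] t 47.77
held bottom [-0.0619 -0.0605 -0.0574]
shift [-0.031  0.973  4.035] turn [-0.017  0.006  0.002] total [-0.03  0.97  4.03] [-0.02  0.01  0.  ] now [0.6043 0.0107 0.1984] w 0.0276 F [ 0.8  1.3 -2.1] t 47.82
bar3 (array([605.5, 138.2]), 28.6, 14.4, 87.02) bar2 (array([607.4,  68.2]), 14.5, 32.3, 6.17) block (array([556.5, 350. ]), 150.3, 119.6, 11.69) 0.0644853120850934
```

Emit:
{"api": "carry_out", "payload": {
  "deltas": [
    [[-0.05,0.5,0],[0,0,0],0.1],
    [[0,0.45,0.7],[0,0,0],0.1],
    [[0,0,1],[0,0,0],0.1],
    [[0,0,1],[0,0,0],0.1],
    [[0,0,1],[0,0,0],0.1]
  ]
}}

```text
clock: 48.23
eef_pos: [0.6039, -0.014, 0.1055]
ee_rot: [1.0, 0.011, 0.001, -0.0]
contact_force: [0.1, 0.4, -1.9]
width: 0.0278
gripper_force: 55.0
```

Emit:
{"api": "carry_out", "payload": {
  "deltas": [
    [[0,0,0.3],[0,0,0],0.1],
    [[0,0,0.06],[0,0,0],0.1],
    [[0,0,0],[0,0,0],0.1]
  ]
}}

```text
clock: 48.48
eef_pos: [0.6041, -0.0142, 0.0973]
ee_rot: [1.0, 0.011, -0.0, 0.0]
contact_force: [0.0, -0.7, -1.6]
width: 0.0276
gripper_force: 55.0
```

Emit:
{"api": "carry_out", "payload": {
  "deltas": [
    [[0,0,0.04],[0,0,0],0.1],
    [[0,0,0.04],[0,0,0],0.1],
    [[0,0,0],[0,0,0],0.1]
  ]
}}

```text
clock: 48.73
eef_pos: [0.6047, -0.0146, 0.0962]
ee_rot: [1.0, 0.01, 0.001, 0.0]
contact_force: [-0.9, -0.1, -1.9]
width: 0.0277
gripper_force: 55.0
```

Emit:
{"api": "carry_out", "payload": {
  "deltas": [
    [[0,0,0.04],[0,0,0],0.1],
    [[0,0,0],[0,0,0],0.1]
  ]
}}

```text
clock: 48.9
eef_pos: [0.6042, -0.0147, 0.0946]
ee_rot: [1.0, 0.01, 0.0, 0.0]
contact_force: [-0.1, -0.3, -1.8]
width: 0.0275
gripper_force: 55.0
```

Emit:
{"api": "carry_out", "payload": {
  "deltas": [
    [[0,0,0.05],[0,0,0],0.1],
    [[0,0,0],[0,0,0],0.1]
  ]
}}

```text
clock: 49.07
eef_pos: [0.6039, -0.0147, 0.0928]
ee_rot: [1.0, 0.01, -0.0, 0.0]
contact_force: [-0.2, 0.1, -2.4]
width: 0.0276
gripper_force: 55.0
```

Emit:
{"api": "carry_out", "payload": {
  "deltas": [
    [[0,0,0.04],[0,0,0],0.1],
    [[0,0,0],[0,0,0],0.1]
  ]
}}

```text
clock: 49.23
eef_pos: [0.6038, -0.0147, 0.0916]
ee_rot: [1.0, 0.01, -0.0, 0.0]
contact_force: [-0.6, 0.6, -1.5]
width: 0.0273
gripper_force: 55.0
```

Emit:
{"api": "carry_out", "payload": {
  "deltas": [
    [[0,0,0.03],[0,0,0],0.1],
    [[0,0,0],[0,0,0],0.1]
  ]
}}

```text
clock: 49.4
eef_pos: [0.6039, -0.0147, 0.0915]
ee_rot: [1.0, 0.01, -0.0, 0.0]
contact_force: [-1.2, 0.0, 3.5]
width: 0.0274
gripper_force: 55.0
```

Contact with the bed. Raise about 1 mm, then slide to the cheek.

Emit:
{"api": "carry_out", "payload": {
  "deltas": [
    [[0,0,-0.06],[0,0,0],0.1],
    [[0.05,0,0],[0,0,0],0.1],
    [[0.05,0,0],[0,0,0],0.1],
    [[0,0,0],[0,0,0],0.1]
  ]
}}

```text
clock: 49.73
eef_pos: [0.6067, -0.0146, 0.0924]
ee_rot: [1.0, 0.01, 0.0, 0.0]
contact_force: [0.0, -0.3, -2.1]
width: 0.0276
gripper_force: 55.0
```

Emit:
{"api": "carry_out", "payload": {
  "deltas": [
    [[0.04,0,0],[0,0,0],0.1],
    [[0,0,0],[0,0,0],0.1]
  ]
}}

```text
clock: 49.9
eef_pos: [0.6068, -0.0146, 0.0923]
ee_rot: [1.0, 0.01, -0.001, 0.0]
contact_force: [-1.7, 0.0, -1.0]
width: 0.0279
gripper_force: 55.0
```

Emit:
{"api": "carry_out", "payload": {
  "deltas": [
    [[0.04,0,0],[0,0,0],0.1],
    [[0,0,0],[0,0,0],0.1]
  ]
}}

```text
clock: 50.07
eef_pos: [0.607, -0.0146, 0.0922]
ee_rot: [1.0, 0.01, -0.002, 0.0]
contact_force: [-3.9, 0.0, -0.6]
width: 0.0274
gripper_force: 55.0
```

Emit:
{"api": "carry_out", "payload": {
  "deltas": [
    [[0,0,0.03],[0,0,0],0.1],
    [[0,0,0.01],[0,0,0],0.1],
    [[0,0,0],[0,0,0],0.1]
  ]
}}

```text
clock: 50.32
eef_pos: [0.607, -0.0146, 0.0915]
ee_rot: [1.0, 0.01, -0.001, 0.0]
contact_force: [-6.0, -0.4, 2.3]
width: 0.0276
gripper_force: 55.0
```

Emit:
{"api": "carry_out", "payload": {
  "deltas": [
    [[0,0,0],[0,0,0],0.35],
    [[0,0,0],[0,0,0],0.45],
    [[0,0,0],[0,0,0],0.55],
    [[0,0,0],[0,0,0],0.55],
    [[0,0,0],[0,0,0],0.55]
  ]
}}

```text
clock: 50.73
eef_pos: [0.6092, -0.0146, 0.0918]
ee_rot: [1.0, 0.01, 0.001, 0.0]
contact_force: [0.2, 0.1, -1.1]
width: 0.0513
gripper_force: 0.0
```

Emit:
{"api": "carry_out", "payload": {
  "deltas": [
    [[0,0,-0.3],[0,0,0],0.55],
    [[0,0,-0.8],[0,0,0],0.55],
    [[0,0,-1],[0,0,0],0.6],
    [[0,0,-1],[0,0,0],0.6],
    [[0,0,-1],[0,0,0],0.6]
  ]
}}

```text
clock: 51.15
eef_pos: [0.6085, -0.0146, 0.1957]
ee_rot: [1.0, 0.01, 0.0, 0.0]
contact_force: [0.7, 0.4, 0.7]
width: 0.0564
gripper_force: 0.0
```

Emit:
{"api": "carry_out", "payload": {
  "deltas": [
    [[-0.8,-0.75,0],[0,0,0],0.6],
    [[-0.8,-0.75,0],[0,0,0],0.6],
    [[-0.8,-0.75,0],[0,0,0],0.6],
    [[-0.8,-0.75,0],[0,0,0],0.6],
    [[0,0,0],[0,0,0],0.6]
  ]
}}

```text
clock: 51.57
eef_pos: [0.5229, 0.0633, 0.1947]
ee_rot: [1.0, 0.013, -0.002, -0.001]
contact_force: [-1.4, -0.3, -0.6]
width: 0.0566
gripper_force: 0.0
```

Emit:
{"api": "carry_out", "payload": {
  "deltas": [
    [[0,0,0],[0,0,0],0.6],
    [[0,0,0],[0,0,0],0.6]
  ]
}}

```text
clock: 51.73
eef_pos: [0.528, 0.0583, 0.1947]
ee_rot: [1.0, 0.01, 0.001, 0.0]
contact_force: [0.0, -0.1, -0.0]
width: 0.0562
gripper_force: 0.0
```

Run:
```python
from h import *
plan([.529,.061,.077],np.radians(1.2))
for c in ("wrist","side"):
  im,P=cloud(c); cv2.imwrite(f"pics/{c}12.png",im); print(c,"knob",rect(box(P,.49,.57,.02,.1,.074,.09)),"cheek",rect(box(P,.612,.66,-.06,.18,.051,.06)))
  for y in((-.04,.02),(.03,.1),(.1,.17)): q=box(P,.57,.65,*y,.09,.108); print("bar",rect(q) if len(q) else None, np.median(q[:,2]))
  f=box(P,.53,.59,-.06,.18,.05,.06); print("fence",rect(f))
```

```text
shift [ 0.034 -0.11   4.709] turn [ 0.007 -0.023 -0.014] total [ 0.03 -0.11  4.71] [ 0.01 -0.02 -0.01] now [0.528  0.0583 0.1947] w 0.0562 F [ 0.  -0.1 -0. ] t 51.73
wrist knob (array([530.1,  60.5]), 23.5, 22.6, 1.86) cheek (array([622.7,  62.1]), 23.3, 199.8, 1.05)
bar (array([610.7, -13.6]), 13.8, 28.1, 0.98) 0.09995535096261389
bar (array([609.5,  68.8]), 12.6, 28.0, 0.96) 0.10003114069116488
bar (array([608.4, 136.8]), 12.9, 28.8, 1.03) 0.10000321189917204
fence (array([553.8,  60.6]), 42.1, 199.7, 2.28)
side knob (array([526.7,  62. ]), 22.6, 17.4, 27.56) cheek (array([622.8,  64.8]), 21.5, 196.0, 0.68)
bar (array([609.5, -13.5]), 14.2, 31.8, 2.75) 0.09742377717021922
bar (array([607.3,  70. ]), 13.7, 29.9, 2.9) 0.09855586021150392
bar (array([606.4, 138.9]), 14.2, 30.7, 0.27) 0.09797633795585292
fence (array([553.5,  61.1]), 39.5, 202.7, 2.47)
```

View pics/wrist12.png

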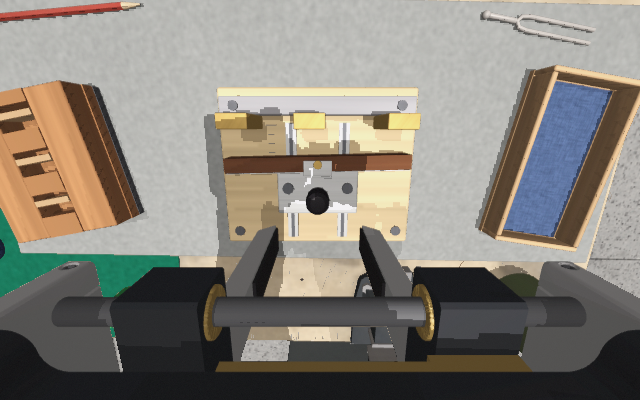

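Emit:
{"api": "carry_out", "payload": {
  "deltas": [
    [[0.04,-0.08,0.9],[0,0,0],0.6],
    [[0,0,0.95],[0,0,0],0.6],
    [[0,0,0.95],[0,0,0],0.6],
    [[0,0,0.95],[0,0,0],0.6],
    [[0,0,0.92],[0,0,0],0.6]
  ],
  "squeeze": 40
}}

```text
clock: 52.25
eef_pos: [0.5288, 0.0597, 0.0761]
ee_rot: [1.0, 0.009, 0.0, 0.0]
contact_force: [0.3, -1.4, -0.8]
width: 0.0562
gripper_force: 0.0
```

Emit:
{"api": "carry_out", "payload": {
  "deltas": [
    [[0,0,0],[0,0,0],0.1],
    [[0,0,0],[0,0,0],0.1],
    [[0,0,0],[0,0,0],0.1],
    [[0,0,0],[0,0,0],0.1],
    [[0,0,0],[0,0,0],0.1]
  ]
}}

```text
clock: 52.67
eef_pos: [0.529, 0.0608, 0.0787]
ee_rot: [1.0, 0.01, 0.001, 0.0]
contact_force: [0.1, -4.2, 0.5]
width: 0.0263
gripper_force: 3.1
```

Emit:
{"api": "carry_out", "payload": {
  "deltas": [
    [[0,0,0],[0,0,0],0.1],
    [[0,0,0],[0,0,0],0.1],
    [[0,0,0],[0,0,0],0.1]
  ]
}}

```text
clock: 52.92
eef_pos: [0.5291, 0.0597, 0.0787]
ee_rot: [1.0, 0.01, 0.001, 0.001]
contact_force: [0.2, -3.0, 6.9]
width: 0.0239
gripper_force: 40.0
```

Emit:
{"api": "carry_out", "payload": {
  "deltas": [
    [[0.08,0,0],[0,0,0],0.1],
    [[0.12,0,0],[0,0,0],0.1],
    [[0.15,0,0],[0,0,0],0.1],
    [[0.15,0,0],[0,0,0],0.1],
    [[0.15,0,0],[0,0,0],0.1]
  ]
}}

```text
clock: 53.33
eef_pos: [0.5416, 0.06, 0.0786]
ee_rot: [1.0, 0.01, -0.002, 0.001]
contact_force: [-7.2, -3.6, 14.3]
width: 0.0233
gripper_force: 40.0
```

Emit:
{"api": "carry_out", "payload": {
  "deltas": [
    [[0.08,0,0],[0,0,0],0.1],
    [[0.06,0,0],[0,0,0],0.1],
    [[0.05,0,0],[0,0,0],0.1],
    [[0.04,0,0],[0,0,0],0.1],
    [[0,0,0],[0,0,0],0.1]
  ]
}}

```text
clock: 53.75
eef_pos: [0.548, 0.0601, 0.0786]
ee_rot: [1.0, 0.01, -0.002, 0.001]
contact_force: [-5.2, -2.5, 12.3]
width: 0.0241
gripper_force: 40.0
```

Emit:
{"api": "carry_out", "payload": {
  "deltas": [
    [[0.04,0,0],[0,0,0],0.1],
    [[0.04,0,0],[0,0,0],0.1],
    [[0,0,0],[0,0,0],0.1]
  ]
}}

```text
clock: 54.0
eef_pos: [0.5499, 0.0601, 0.0786]
ee_rot: [1.0, 0.01, -0.002, 0.001]
contact_force: [-5.5, -3.9, 11.9]
width: 0.0236
gripper_force: 40.0
```

Emit:
{"api": "carry_out", "payload": {
  "deltas": [
    [[0.04,0,0],[0,0,0],0.1],
    [[0.04,0,0],[0,0,0],0.1],
    [[0.04,0,0],[0,0,0],0.1],
    [[0,0,0],[0,0,0],0.1]
  ]
}}

```text
clock: 54.33
eef_pos: [0.553, 0.0602, 0.0786]
ee_rot: [1.0, 0.01, -0.002, 0.001]
contact_force: [-6.0, -3.5, 12.7]
width: 0.0237
gripper_force: 40.0
```

Emit:
{"api": "carry_out", "payload": {
  "deltas": [
    [[0.04,0,0],[0,0,0],0.1],
    [[0.04,0,0],[0,0,0],0.1],
    [[0,0,0],[0,0,0],0.1]
  ]
}}

```text
clock: 54.58
eef_pos: [0.5549, 0.0602, 0.0786]
ee_rot: [1.0, 0.01, -0.002, 0.001]
contact_force: [-5.9, -3.1, 12.4]
width: 0.0238
gripper_force: 40.0
```

Emit:
{"api": "carry_out", "payload": {
  "deltas": [
    [[0.04,0,0],[0,0,0],0.1],
    [[0,0,0],[0,0,0],0.1]
  ]
}}

```text
clock: 54.75
eef_pos: [0.5555, 0.0602, 0.0786]
ee_rot: [1.0, 0.01, -0.002, 0.001]
contact_force: [-6.4, -4.3, 13.2]
width: 0.0236
gripper_force: 40.0
```

Emit:
{"api": "carry_out", "payload": {
  "deltas": [
    [[0.04,0,0],[0,0,0],0.1],
    [[0,0,0],[0,0,0],0.1]
  ]
}}

```text
clock: 54.92
eef_pos: [0.5557, 0.0602, 0.0786]
ee_rot: [1.0, 0.01, -0.003, 0.001]
contact_force: [-8.5, -2.6, 15.0]
width: 0.0233
gripper_force: 40.0
```

Emit:
{"api": "carry_out", "payload": {
  "deltas": [
    [[0.04,0,0],[0,0,0],0.1],
    [[0.04,0,0],[0,0,0],0.1],
    [[0,0,0],[0,0,0],0.1]
  ]
}}

```text
clock: 55.17
eef_pos: [0.5571, 0.0603, 0.0786]
ee_rot: [1.0, 0.01, -0.003, 0.001]
contact_force: [-8.8, -3.7, 16.8]
width: 0.0237
gripper_force: 40.0
```

Emit:
{"api": "carry_out", "payload": {
  "deltas": [
    [[0.04,0,0],[0,0,0],0.1],
    [[0.04,0,0],[0,0,0],0.1],
    [[0,0,0],[0,0,0],0.1]
  ]
}}

```text
clock: 55.42
eef_pos: [0.5575, 0.0603, 0.0786]
ee_rot: [1.0, 0.01, -0.005, 0.001]
contact_force: [-12.6, -2.2, 19.6]
width: 0.0235
gripper_force: 40.0
```

Emit:
{"api": "carry_out", "payload": {
  "deltas": [
    [[0.04,0,0],[0,0,0],0.1],
    [[0.04,0,0],[0,0,0],0.1],
    [[0,0,0],[0,0,0],0.1]
  ]
}}

```text
clock: 55.67
eef_pos: [0.5576, 0.0603, 0.0785]
ee_rot: [1.0, 0.01, -0.007, 0.001]
contact_force: [-15.4, -1.9, 22.8]
width: 0.0233
gripper_force: 40.0
```

Emit:
{"api": "carry_out", "payload": {
  "deltas": [
    [[0.04,0,-0.03],[0,0,0],0.1],
    [[0.04,0,-0.03],[0,0,0],0.1],
    [[0,0,0],[0,0,0],0.1]
  ]
}}

```text
clock: 55.92
eef_pos: [0.5577, 0.0603, 0.0786]
ee_rot: [1.0, 0.01, -0.009, 0.001]
contact_force: [-16.3, -2.4, 14.7]
width: 0.0238
gripper_force: 40.0
```

Emit:
{"api": "carry_out", "payload": {
  "deltas": [
    [[0.04,0,-0.02],[0,0,0],0.1],
    [[0.04,0,-0.02],[0,0,0],0.1],
    [[0,0,0],[0,0,0],0.1]
  ]
}}

```text
clock: 56.17
eef_pos: [0.5578, 0.0603, 0.0786]
ee_rot: [1.0, 0.01, -0.011, 0.001]
contact_force: [-18.0, -1.6, 11.9]
width: 0.0236
gripper_force: 40.0
```

Run:
```python
from h import *
s=ctrl.sense(); print(s["eef_pos"],s["contact_force"])
for c in ("wrist","side"):
  im,P=cloud(c); cv2.imwrite(f"pics/{c}13.png",cv2.resize(im[120:260,200:380],None,fx=3.5,fy=3.5) if c=="side" else im)
  for y in((-.04,.02),(.03,.1),(.1,.17)):
    q=box(P,.57,.65,*y,.09,.108); print(c,"bar",rect(q) if len(q) else None)
  f=box(P,.55,.61,-.06,.18,.05,.0595)
  ys=np.arange(-.03,.17,.02); print([ (round(y,2),np.round(np.percentile(f[np.abs(f[:,1]-y)<.006][:,0],[3,97])*1000,1).tolist()) for y in ys if (np.abs(f[:,1]-y)<.006).sum()>4])
```

```text
[0.55778577 0.06030241 0.07863139] [-17.96138872  -1.58194379  11.86407333]
wrist bar (array([611. , -13.1]), 14.2, 29.2, 1.11)
wrist bar (array([592.4,  64. ]), 55.8, 29.7, 16.96)
wrist bar (array([608.2, 137. ]), 14.1, 29.1, 1.1)
[(np.float64(-0.03), [587.1, 592.7]), (np.float64(-0.01), [586.9, 599.6]), (np.float64(0.01), [586.7, 603.6]), (np.float64(0.03), [563.7, 603.2]), (np.float64(0.05), [565.4, 602.9]), (np.float64(0.07), [562.2, 581.9]), (np.float64(0.09), [562.8, 601.8]), (np.float64(0.11), [584.9, 601.6]), (np.float64(0.13), [584.3, 599.1]), (np.float64(0.15), [583.8, 589.4])]
side bar None
side bar (array([607.2,  71.3]), 13.6, 26.1, 2.04)
side bar (array([606.2, 137.5]), 15.0, 29.1, 0.16)
[(np.float64(0.03), [590.6, 598.9]), (np.float64(0.07), [571.5, 600.9]), (np.float64(0.09), [572.0, 602.7]), (np.float64(0.11), [583.6, 600.3]), (np.float64(0.13), [582.6, 601.4]), (np.float64(0.15), [582.5, 609.9])]
```

View pics/side13.png

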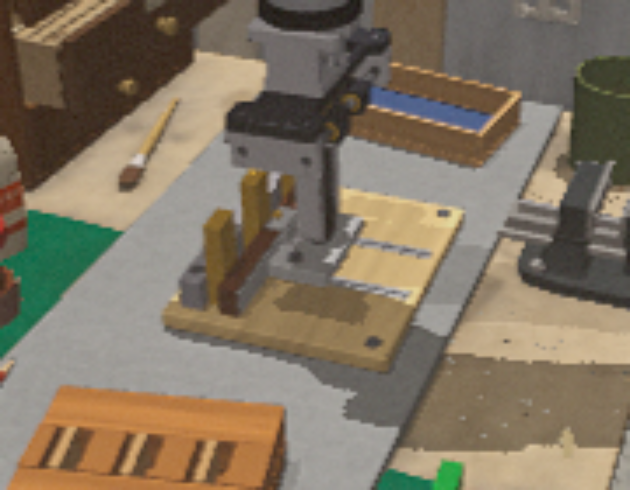

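Emit:
{"api": "carry_out", "payload": {
  "deltas": [
    [[0.05,0,-0.02],[0,0,0],0.1],
    [[0.05,0,-0.02],[0,0,0],0.1],
    [[0,0,0],[0,0,0],0.1],
    [[0,0,0],[0,0,0],0.1]
  ]
}}

```text
clock: 56.6
eef_pos: [0.5579, 0.0603, 0.0786]
ee_rot: [1.0, 0.01, -0.013, 0.002]
contact_force: [-19.4, -2.7, 7.9]
width: 0.0237
gripper_force: 40.0
```

Emit:
{"api": "carry_out", "payload": {
  "deltas": [
    [[-0.08,0,0],[0,0,0],0.1],
    [[-0.08,0,0],[0,0,0],0.1],
    [[-0.08,0,0],[0,0,0],0.1],
    [[0,0,0],[0,0,0],0.1]
  ]
}}

```text
clock: 56.93
eef_pos: [0.5576, 0.0603, 0.0787]
ee_rot: [1.0, 0.01, -0.008, 0.001]
contact_force: [-8.0, -2.2, -4.1]
width: 0.0235
gripper_force: 40.0
```

Emit:
{"api": "carry_out", "payload": {
  "deltas": [
    [[-0.06,0,0],[0,0,0],0.1],
    [[-0.06,0,0],[0,0,0],0.1],
    [[0,0,0],[0,0,0],0.1]
  ]
}}

```text
clock: 57.18
eef_pos: [0.5575, 0.0603, 0.0788]
ee_rot: [1.0, 0.01, -0.005, 0.001]
contact_force: [-5.7, -3.2, -13.1]
width: 0.0235
gripper_force: 40.0
```

Emit:
{"api": "carry_out", "payload": {
  "deltas": [
    [[-0.04,0,0.05],[0,0,0],0.1],
    [[-0.03,0,0.05],[0,0,0],0.1],
    [[0,0,0],[0,0,0],0.1]
  ]
}}

```text
clock: 57.43
eef_pos: [0.5575, 0.0603, 0.0787]
ee_rot: [1.0, 0.01, -0.003, 0.001]
contact_force: [-7.4, -2.5, 5.1]
width: 0.0238
gripper_force: 40.0
```

Emit:
{"api": "carry_out", "payload": {
  "deltas": [
    [[-0.02,0,0],[0,0,0],0.1],
    [[0,0,0],[0,0,0],0.1]
  ]
}}

```text
clock: 57.6
eef_pos: [0.5575, 0.0602, 0.0787]
ee_rot: [1.0, 0.01, -0.003, 0.001]
contact_force: [-6.7, -3.2, 2.8]
width: 0.0237
gripper_force: 40.0
```

Emit:
{"api": "carry_out", "payload": {
  "deltas": [
    [[0,0,0],[0,0,0],0.3],
    [[0,0,0],[0,0,0],0.4],
    [[0,0,0],[0,0,0],0.55],
    [[0,0,0],[0,0,0],0.55],
    [[0,0,0],[0,0,0],0.55]
  ]
}}

```text
clock: 58.02
eef_pos: [0.561, 0.062, 0.0787]
ee_rot: [1.0, 0.01, 0.001, -0.0]
contact_force: [-0.2, -0.4, -0.3]
width: 0.0501
gripper_force: 0.0
```

Emit:
{"api": "carry_out", "payload": {
  "deltas": [
    [[0,0,-0.3],[0,0,0],0.55],
    [[0,0,-0.9],[0,0,0],0.55],
    [[0,0,-1],[0,0,0],0.55],
    [[0,0,-1],[0,0,0],0.55],
    [[0,0,-1],[0,0,0],0.55]
  ]
}}

```text
clock: 58.43
eef_pos: [0.5602, 0.0616, 0.1849]
ee_rot: [1.0, 0.01, 0.0, 0.0]
contact_force: [0.4, 0.1, -0.5]
width: 0.052
gripper_force: 0.0
```

Emit:
{"api": "carry_out", "payload": {
  "deltas": [
    [[0,0,0],[0,0,0],0.55],
    [[0,0,0],[0,0,0],0.55],
    [[0,0,0],[0,0,0],0.55]
  ]
}}

```text
clock: 58.68
eef_pos: [0.5598, 0.0615, 0.1832]
ee_rot: [1.0, 0.01, -0.0, 0.0]
contact_force: [-0.4, -0.2, -1.1]
width: 0.0516
gripper_force: 0.0
```

Run:
```python
from h import *
im,P=cloud("wrist"); cv2.imwrite("pics/w14.png",im)
for y in((-.04,.02),(.03,.1),(.1,.17)):
    q=box(P,.57,.65,*y,.09,.108); print("bar",rect(q), np.median(q[:,2]))
f=box(P,.55,.605,-.06,.18,.05,.0595)
print([(round(y,2),np.round(np.percentile(f[np.abs(f[:,1]-y)<.006][:,0],[3,97])*1000,1).tolist()) for y in np.arange(-.03,.17,.04)])
c=box(P,.612,.66,-.06,.18,.051,.06); print("cheek",[(round(y,2),np.round(np.percentile(c[np.abs(c[:,1]-y)<.006][:,0],[3,97])*1000,1).tolist()) for y in (-.03,.02,.05,.1,.15)])
print("knob",rect(box(P,.52,.6,.02,.1,.074,.088)))
t=box(P,.42,.7,-.32,-.12,.042,.06); print("tray",rect(t))
plan([.608,-.0145,.09],np.radians(1.1))
```

```text
bar (array([610.8, -13.1]), 13.6, 28.7, 0.86) 0.09947701359132821
bar (array([609.1,  69.1]), 13.8, 27.6, 0.92) 0.09956056928659897
bar (array([607.9, 136.9]), 13.7, 28.1, 1.3) 0.09945231447013642
[(np.float64(-0.03), [586.8, 597.5]), (np.float64(0.01), [586.0, 602.8]), (np.float64(0.05), [567.3, 602.3]), (np.float64(0.09), [563.4, 601.1]), (np.float64(0.13), [583.6, 598.5])]
cheek [(-0.03, [618.5, 634.9]), (0.02, [617.5, 634.0]), (0.05, [616.9, 633.4]), (0.1, [615.9, 632.4]), (0.15, [614.9, 632.3])]
knob (array([557.4,  61.5]), 23.8, 22.6, 1.27)
tray (array([ 568.3, -208.8]), 102.2, 189.7, 82.0)
shift [1.889 3.074 3.7  ] turn [0.005 0.018 0.01 ] total [1.89 3.07 3.7 ] [0.   0.02 0.01] now [0.5594 0.0614 0.1825] w 0.0516 F [-0.   0.1 -0.4] t 58.73
```

Emit:
{"api": "carry_out", "payload": {
  "deltas": [
    [[0.48,0.75,0],[0,0,0],0.6],
    [[0.48,0.75,0],[0,0,0],0.6],
    [[0.48,0.75,0],[0,0,0],0.6],
    [[0.48,0.75,0],[0,0,0],0.6],
    [[0,0,0],[0,0,0],0.6]
  ],
  "squeeze": 40
}}

```text
clock: 59.15
eef_pos: [0.6109, -0.0181, 0.1817]
ee_rot: [1.0, 0.007, -0.0, 0.002]
contact_force: [0.2, -0.6, -0.1]
width: 0.0563
gripper_force: 0.0
```

Emit:
{"api": "carry_out", "payload": {
  "deltas": [
    [[0,0,0.5],[0,0,0],0.6],
    [[0,0,0.5],[0,0,0],0.6],
    [[0,0,0],[0,0,0],0.6],
    [[0,0,0],[0,0,0],0.6]
  ]
}}

```text
clock: 59.48
eef_pos: [0.6083, -0.012, 0.1569]
ee_rot: [1.0, 0.01, -0.002, -0.0]
contact_force: [0.5, -0.2, 0.2]
width: 0.0564
gripper_force: 0.0
```

```bash
python3 -c "
from h import *
plan([.608,-.0135,.09],np.radians(1.1))"
```

```text
shift [-0.003  0.061  2.675] turn [-0.001  0.041  0.016] total [-0.    0.06  2.67] [-0.    0.04  0.02] now [ 0.6083 -0.012   0.1569] w 0.0564 F [ 0.5 -0.2  0.2] t 59.48
```

Emit:
{"api": "carry_out", "payload": {
  "deltas": [
    [[0,0.06,0.7],[0,0,0],0.6],
    [[0,0,0.7],[0,0,0],0.6],
    [[0,0,0.7],[0,0,0],0.6],
    [[0,0,0.55],[0,0,0],0.6],
    [[0,0,0],[0,0,0],0.5]
  ]
}}

```text
clock: 59.9
eef_pos: [0.6077, -0.0136, 0.0899]
ee_rot: [1.0, 0.01, -0.002, 0.0]
contact_force: [0.1, -0.8, 0.4]
width: 0.0527
gripper_force: 0.0
```

Emit:
{"api": "carry_out", "payload": {
  "deltas": [
    [[0,0,0],[0,0,0],0.1],
    [[0,0,0],[0,0,0],0.1],
    [[0,0,0],[0,0,0],0.1],
    [[0,0,0],[0,0,0],0.1],
    [[0,0,0],[0,0,0],0.1]
  ]
}}

```text
clock: 60.32
eef_pos: [0.6105, -0.0142, 0.0933]
ee_rot: [1.0, 0.01, 0.001, 0.0]
contact_force: [-0.4, -0.1, 3.9]
width: 0.0278
gripper_force: 40.0
```

Emit:
{"api": "carry_out", "payload": {
  "deltas": [
    [[0,0,0],[0,0,0],0.1],
    [[0,0,0],[0,0,0],0.1]
  ]
}}

```text
clock: 60.48
eef_pos: [0.6105, -0.0142, 0.0933]
ee_rot: [1.0, 0.01, 0.001, 0.0]
contact_force: [-0.6, -0.2, 7.2]
width: 0.0275
gripper_force: 40.0
```

Emit:
{"api": "carry_out", "payload": {
  "deltas": [
    [[0,0,-0.1],[0,0,0],0.1],
    [[0,0,-0.1],[0,0,0],0.1],
    [[0,0,-0.15],[0,0,0],0.1],
    [[0,0,-0.15],[0,0,0],0.1]
  ]
}}

```text
clock: 60.82
eef_pos: [0.6104, -0.0139, 0.1048]
ee_rot: [1.0, 0.01, 0.001, 0.0]
contact_force: [4.3, -0.2, -4.9]
width: 0.0273
gripper_force: 40.0
```

Emit:
{"api": "carry_out", "payload": {
  "deltas": [
    [[0,0,-0.4],[0,0,0],0.1],
    [[0,0,-0.8],[0,0,0],0.1],
    [[0,0,-0.8],[0,0,0],0.1],
    [[0,0.3,-0.6],[0,0,0],0.1],
    [[0,0.8,0],[0,0,0],0.1]
  ]
}}

```text
clock: 61.23
eef_pos: [0.611, -0.0377, 0.1734]
ee_rot: [1.0, 0.013, 0.002, -0.001]
contact_force: [1.0, 0.9, -1.7]
width: 0.0277
gripper_force: 40.0
```

Emit:
{"api": "carry_out", "payload": {
  "deltas": [
    [[0.02,0.95,0],[0,0,0],0.1],
    [[0.02,0.95,0],[0,0,0],0.1],
    [[0.02,0.95,0],[0,0,0],0.1],
    [[0.02,0.95,0],[0,0,0],0.1],
    [[0,0.95,0],[0,0,0],0.1]
  ]
}}

```text
clock: 61.65
eef_pos: [0.6129, -0.161, 0.1701]
ee_rot: [1.0, 0.01, -0.002, -0.0]
contact_force: [0.7, 0.5, -2.1]
width: 0.0282
gripper_force: 40.0
```

Emit:
{"api": "carry_out", "payload": {
  "deltas": [
    [[0,0.95,0],[0,0,0],0.1],
    [[0,0.95,0],[0,0,0],0.1],
    [[0,0.3,0],[0,0,0],0.1],
    [[0,0,0],[0,0,0],0.1],
    [[0,0,0],[0,0,0],0.1]
  ]
}}

```text
clock: 62.07
eef_pos: [0.615, -0.2139, 0.1697]
ee_rot: [1.0, 0.01, -0.001, -0.001]
contact_force: [-0.8, 0.5, -1.9]
width: 0.0275
gripper_force: 40.0
```

Run:
```python
from h import *
plan([.6165,-.2155,.09]); im,P=held()
print("tray",rect(box(P,.42,.7,-.32,-.12,.042,.056)))
im,P=cloud("top"); print("tray top",rect(box(P,.42,.7,-.32,-.12,.04,.06)),"fence",rect(box(P,.5,.588,-.06,.18,.05,.06)))
plan([.6165,-.2155,.09])
```

```text
shift [0.063 0.072 3.187] turn [0. 0. 0.] total [0.06 0.07 3.19] [0. 0. 0.] now [ 0.615  -0.2139  0.1697] w 0.0275 F [-0.8  0.5 -1.9] t 62.07
held bottom [-0.0639 -0.0614 -0.0591]
tray (array([ 568.2, -209.1]), 107.4, 193.2, 81.39)
tray top (array([ 553. , -206.7]), 100.9, 171.0, 81.72) fence (array([561.7,  63.9]), 52.5, 198.4, 0.01)
shift [0.031 0.135 3.187] turn [0. 0. 0.] total [0.03 0.13 3.19] [0. 0. 0.] now [ 0.6157 -0.2123  0.1697] w 0.0279 F [ 0.4  0.2 -2.1] t 62.17
```

Tray unmoved at (0.568, −0.209). Lower the bar to the felt.

Emit:
{"api": "carry_out", "payload": {
  "deltas": [
    [[0,0.1,0.8],[0,0,0],0.1],
    [[0,0,0.8],[0,0,0],0.1],
    [[0,0,0.8],[0,0,0],0.1],
    [[0,0,0.7],[0,0,0],0.1],
    [[0,0,0],[0,0,0],0.1]
  ]
}}

```text
clock: 62.58
eef_pos: [0.6133, -0.2143, 0.0886]
ee_rot: [1.0, 0.011, -0.003, -0.002]
contact_force: [-0.7, -0.4, -2.0]
width: 0.0277
gripper_force: 40.0
```

Emit:
{"api": "carry_out", "payload": {
  "deltas": [
    [[0,0,0.06],[0,0,0],0.1],
    [[0,0,0.06],[0,0,0],0.1],
    [[0,0,0],[0,0,0],0.1]
  ]
}}

```text
clock: 62.83
eef_pos: [0.6167, -0.2173, 0.0903]
ee_rot: [1.0, 0.01, 0.001, 0.0]
contact_force: [-0.4, -0.8, -2.0]
width: 0.0279
gripper_force: 40.0
```

Emit:
{"api": "carry_out", "payload": {
  "deltas": [
    [[0,0,0.04],[0,0,0],0.1],
    [[0,0,0.04],[0,0,0],0.1],
    [[0,0,0],[0,0,0],0.1]
  ]
}}

```text
clock: 63.08
eef_pos: [0.6159, -0.2178, 0.0876]
ee_rot: [1.0, 0.01, 0.0, 0.0]
contact_force: [-0.8, -0.3, -2.0]
width: 0.0281
gripper_force: 40.0
```

Emit:
{"api": "carry_out", "payload": {
  "deltas": [
    [[0,0,0.05],[0,0,0],0.1],
    [[0,0,0.05],[0,0,0],0.1],
    [[0,0,0],[0,0,0],0.1]
  ]
}}

```text
clock: 63.33
eef_pos: [0.6156, -0.2177, 0.0844]
ee_rot: [1.0, 0.01, -0.0, 0.0]
contact_force: [0.3, 0.2, -1.4]
width: 0.0282
gripper_force: 40.0
```

Emit:
{"api": "carry_out", "payload": {
  "deltas": [
    [[0,0,0.04],[0,0,0],0.1],
    [[0,0,0],[0,0,0],0.1]
  ]
}}

```text
clock: 63.5
eef_pos: [0.6156, -0.2178, 0.0843]
ee_rot: [1.0, 0.01, -0.0, 0.0]
contact_force: [-1.4, 0.7, 3.9]
width: 0.0277
gripper_force: 40.0
```

Emit:
{"api": "carry_out", "payload": {
  "deltas": [
    [[0,0,0.03],[0,0,0],0.1],
    [[0,0,0],[0,0,0],0.1]
  ]
}}

```text
clock: 63.67
eef_pos: [0.6157, -0.2178, 0.0843]
ee_rot: [1.0, 0.01, 0.0, 0.0]
contact_force: [-2.7, 1.5, 8.5]
width: 0.0281
gripper_force: 40.0
```

Emit:
{"api": "carry_out", "payload": {
  "deltas": [
    [[0,0,-0.05],[0,0,0],0.1],
    [[0,0,0],[0,0,0],0.35],
    [[0,0,0],[0,0,0],0.5],
    [[0,0,0],[0,0,0],0.6],
    [[0,0,0],[0,0,0],0.6]
  ]
}}

```text
clock: 64.08
eef_pos: [0.6159, -0.2178, 0.084]
ee_rot: [1.0, 0.01, 0.0, 0.0]
contact_force: [1.0, 0.1, 0.2]
width: 0.0491
gripper_force: 0.0
```

Emit:
{"api": "carry_out", "payload": {
  "deltas": [
    [[0,0,0],[0,0,0],0.6],
    [[0,0,-0.5],[0,0,0],0.6],
    [[0,0,-1],[0,0,0],0.6],
    [[0,0,-1],[0,0,0],0.6],
    [[0,0,-1],[0,0,0],0.6]
  ]
}}

```text
clock: 64.5
eef_pos: [0.6157, -0.2177, 0.1733]
ee_rot: [1.0, 0.01, 0.0, 0.0]
contact_force: [0.5, -0.5, -0.5]
width: 0.056
gripper_force: 0.0
```

Emit:
{"api": "carry_out", "payload": {
  "deltas": [
    [[-0.01,-0.95,0],[0,0,0],0.6],
    [[-0.01,-0.95,0],[0,0,0],0.6],
    [[-0.01,-0.95,0],[0,0,0],0.6],
    [[-0.01,-0.95,0],[0,0,0],0.6],
    [[-0.01,-0.95,0],[0,0,0],0.6]
  ]
}}

```text
clock: 64.92
eef_pos: [0.6123, -0.098, 0.1728]
ee_rot: [1.0, 0.01, 0.001, 0.0]
contact_force: [1.1, 0.9, 0.7]
width: 0.0563
gripper_force: 0.0
```

Emit:
{"api": "carry_out", "payload": {
  "deltas": [
    [[-0.01,-0.95,0],[0,0,0],0.6],
    [[-0.01,-0.95,0],[0,0,0],0.6],
    [[-0.01,-0.95,0],[0,0,0],0.6],
    [[-0.01,-0.95,0],[0,0,0],0.6],
    [[-0.01,-0.95,0],[0,0,0],0.6]
  ]
}}

```text
clock: 65.33
eef_pos: [0.6086, 0.0208, 0.1727]
ee_rot: [1.0, 0.01, 0.001, 0.0]
contact_force: [-0.1, -0.0, 0.1]
width: 0.0565
gripper_force: 0.0
```

Emit:
{"api": "carry_out", "payload": {
  "deltas": [
    [[-0.01,-0.95,0],[0,0,0],0.6],
    [[0,-0.95,0],[0,0,0],0.6],
    [[0,0,0],[0,0,0],0.6],
    [[0,0,0],[0,0,0],0.6],
    [[0,0,0],[0,0,0],0.6]
  ]
}}

```text
clock: 65.75
eef_pos: [0.6075, 0.066, 0.1721]
ee_rot: [1.0, 0.01, 0.0, 0.001]
contact_force: [-0.3, -0.4, 0.4]
width: 0.0566
gripper_force: 0.0
```

Run:
```python
from h import *
plan([.6075,.0685,.09],np.radians(1.0)); im,P=cloud("wrist"); cv2.imwrite("pics/w15.png",im)
for y in((.03,.1),(.1,.17)):
    q=box(P,.57,.65,*y,.09,.104); print("bar",rect(q))
print("knob",rect(box(P,.52,.6,.02,.1,.074,.088)))
q=box(P,.47,.67,-.27,-.14,.075,.11); print("tray bar",rect(q) if len(q) else None)
plan([.6075,.0685,.09],np.radians(1.0))
```

```text
shift [-0.    -0.102  3.286] turn [ 0.015 -0.008  0.023] total [-0.   -0.1   3.29] [ 0.01 -0.01  0.02] now [0.6075 0.066  0.1721] w 0.0566 F [-0.3 -0.4  0.4] t 65.75
bar (array([609.6,  68.5]), 14.6, 27.9, 0.6)
bar (array([608.5, 136.3]), 14.4, 28.1, 1.49)
knob (array([557.5,  60.5]), 23.2, 22.8, 1.23)
tray bar (array([ 616.1, -215.3]), 14.5, 27.6, 0.79)
shift [-1.000e-03 -1.310e-01  3.282e+00] turn [ 0.017 -0.007  0.008] total [-0.   -0.13  3.28] [ 0.02 -0.01  0.01] now [0.6075 0.0654 0.172 ] w 0.0564 F [-1.1 -0.4 -0.2] t 65.8
```

Emit:
{"api": "carry_out", "payload": {
  "deltas": [
    [[0,-0.12,0.6],[0,0,0],0.6],
    [[0,0,0.8],[0,0,0],0.6],
    [[0,0,0.8],[0,0,0],0.6],
    [[0,0,0.7],[0,0,0],0.6],
    [[0,0,0.35],[0,0,0],0.5]
  ]
}}

```text
clock: 66.22
eef_pos: [0.6062, 0.0679, 0.0884]
ee_rot: [1.0, 0.009, -0.001, 0.001]
contact_force: [-0.7, 0.4, -0.2]
width: 0.0524
gripper_force: 0.0
```

Emit:
{"api": "carry_out", "payload": {
  "deltas": [
    [[0,0,0],[0,0,0],0.5],
    [[0,0,0],[0,0,0],0.1],
    [[0,0,0],[0,0,0],0.1],
    [[0,0,0],[0,0,0],0.1],
    [[0,0,0],[0,0,0],0.1]
  ]
}}

```text
clock: 66.63
eef_pos: [0.6082, 0.0698, 0.0916]
ee_rot: [1.0, 0.01, 0.001, 0.0]
contact_force: [0.3, -1.1, 2.1]
width: 0.0277
gripper_force: 40.0
```

Emit:
{"api": "carry_out", "payload": {
  "deltas": [
    [[0,0,0],[0,0,0],0.1],
    [[0,0,0],[0,0,0],0.1],
    [[0,0,0],[0,0,0],0.1]
  ]
}}

```text
clock: 66.88
eef_pos: [0.6082, 0.0698, 0.0916]
ee_rot: [1.0, 0.01, 0.001, 0.0]
contact_force: [-1.0, -0.9, 5.9]
width: 0.028
gripper_force: 40.0
```

Emit:
{"api": "carry_out", "payload": {
  "deltas": [
    [[0,0,-0.1],[0,0,0],0.1],
    [[0,0,-0.1],[0,0,0],0.1],
    [[0,0,-0.15],[0,0,0],0.1],
    [[0,0,-0.15],[0,0,0],0.1]
  ]
}}

```text
clock: 67.22
eef_pos: [0.6077, 0.0704, 0.103]
ee_rot: [1.0, 0.01, 0.0, -0.0]
contact_force: [2.4, 0.0, -3.7]
width: 0.0276
gripper_force: 40.0
```

Emit:
{"api": "carry_out", "payload": {
  "deltas": [
    [[0,0,-0.4],[0,0,0],0.1],
    [[0,0,-0.8],[0,0,0],0.1],
    [[0,0,-0.8],[0,0,0],0.1],
    [[0,0.3,-0.7],[0,0,0],0.1],
    [[0,0.8,0],[0,0,0],0.1]
  ]
}}

```text
clock: 67.63
eef_pos: [0.6088, 0.0469, 0.1744]
ee_rot: [1.0, 0.013, 0.002, -0.002]
contact_force: [1.3, 0.1, -2.4]
width: 0.0277
gripper_force: 40.0
```

Emit:
{"api": "carry_out", "payload": {
  "deltas": [
    [[-0.18,0.95,0],[0,0,0],0.1],
    [[-0.18,0.95,0],[0,0,0],0.1],
    [[-0.18,0.95,0],[0,0,0],0.1],
    [[-0.18,0.95,0],[0,0,0],0.1],
    [[-0.18,0.95,0],[0,0,0],0.1]
  ]
}}

```text
clock: 68.05
eef_pos: [0.586, -0.0773, 0.1708]
ee_rot: [1.0, 0.01, -0.001, -0.0]
contact_force: [-0.1, -0.5, -1.9]
width: 0.0278
gripper_force: 40.0
```

Emit:
{"api": "carry_out", "payload": {
  "deltas": [
    [[-0.18,0.95,0],[0,0,0],0.1],
    [[-0.18,0.95,0],[0,0,0],0.1],
    [[-0.18,0.95,0],[0,0,0],0.1],
    [[-0.18,0.95,0],[0,0,0],0.1],
    [[-0.18,0.95,0],[0,0,0],0.1]
  ]
}}

```text
clock: 68.47
eef_pos: [0.566, -0.1962, 0.1708]
ee_rot: [1.0, 0.01, -0.001, -0.0]
contact_force: [0.7, -0.4, -1.4]
width: 0.0277
gripper_force: 40.0
```

Emit:
{"api": "carry_out", "payload": {
  "deltas": [
    [[0,0.4,0],[0,0,0],0.1],
    [[0,0,0],[0,0,0],0.1],
    [[0,0,0],[0,0,0],0.1],
    [[0,0,0],[0,0,0],0.1]
  ]
}}

```text
clock: 68.8
eef_pos: [0.5681, -0.2031, 0.1704]
ee_rot: [1.0, 0.011, -0.0, -0.001]
contact_force: [-0.2, 0.6, -1.6]
width: 0.0275
gripper_force: 40.0
```

Run:
```python
from h import *
plan([.567,-.2085,.088]); im,P=held()
print("tray",rect(box(P,.42,.7,-.32,-.12,.042,.056)))
```

```text
shift [-0.047  0.222  3.296] turn [0. 0. 0.] total [-0.05  0.22  3.3 ] [0. 0. 0.] now [ 0.5681 -0.2031  0.1704] w 0.0275 F [-0.2  0.6 -1.6] t 68.8
held bottom [-0.0608 -0.0593 -0.0562]
tray (array([ 567.4, -209.1]), 106.9, 191.1, 82.03)
```

Emit:
{"api": "carry_out", "payload": {
  "deltas": [
    [[0,0.2,0.8],[0,0,0],0.1],
    [[0,0,0.8],[0,0,0],0.1],
    [[0,0,0.8],[0,0,0],0.1],
    [[0,0,0.8],[0,0,0],0.1],
    [[0,0,0.06],[0,0,0],0.1]
  ]
}}

```text
clock: 69.27
eef_pos: [0.5658, -0.2077, 0.0855]
ee_rot: [1.0, 0.011, -0.003, -0.001]
contact_force: [0.1, 0.4, -2.0]
width: 0.0274
gripper_force: 40.0
```

Emit:
{"api": "carry_out", "payload": {
  "deltas": [
    [[0,0,0.05],[0,0,0],0.1],
    [[0,0,0.05],[0,0,0],0.1],
    [[0,0,0],[0,0,0],0.1]
  ]
}}

```text
clock: 69.52
eef_pos: [0.5689, -0.2104, 0.0875]
ee_rot: [1.0, 0.01, 0.001, 0.0]
contact_force: [0.7, 0.4, -1.6]
width: 0.0274
gripper_force: 40.0
```

Emit:
{"api": "carry_out", "payload": {
  "deltas": [
    [[0,0,0.04],[0,0,0],0.1],
    [[0,0,0],[0,0,0],0.1],
    [[0,0,0],[0,0,0],0.1]
  ]
}}

```text
clock: 69.77
eef_pos: [0.5682, -0.2108, 0.0861]
ee_rot: [1.0, 0.01, 0.001, 0.0]
contact_force: [0.2, 0.5, -1.6]
width: 0.0278
gripper_force: 40.0
```

Emit:
{"api": "carry_out", "payload": {
  "deltas": [
    [[0,0,0.04],[0,0,0],0.1],
    [[0,0,0],[0,0,0],0.1]
  ]
}}

```text
clock: 69.93
eef_pos: [0.5679, -0.2108, 0.0845]
ee_rot: [1.0, 0.01, 0.0, 0.0]
contact_force: [0.3, -0.2, -2.0]
width: 0.028
gripper_force: 40.0
```

Emit:
{"api": "carry_out", "payload": {
  "deltas": [
    [[0,0,0.05],[0,0,0],0.1],
    [[0,0,0],[0,0,0],0.1]
  ]
}}

```text
clock: 70.1
eef_pos: [0.5677, -0.2107, 0.0829]
ee_rot: [1.0, 0.01, -0.0, 0.0]
contact_force: [-0.7, 0.7, -2.4]
width: 0.0275
gripper_force: 40.0
```

Emit:
{"api": "carry_out", "payload": {
  "deltas": [
    [[0,0,0.03],[0,0,0],0.1],
    [[0,0,0],[0,0,0],0.1]
  ]
}}

```text
clock: 70.27
eef_pos: [0.5678, -0.2107, 0.0826]
ee_rot: [1.0, 0.01, 0.0, 0.0]
contact_force: [-0.4, -0.2, 0.9]
width: 0.0277
gripper_force: 40.0
```

Emit:
{"api": "carry_out", "payload": {
  "deltas": [
    [[0,0,0],[0,0,0],0.35],
    [[0,0,0],[0,0,0],0.5],
    [[0,0,0],[0,0,0],0.6],
    [[0,0,0],[0,0,0],0.6],
    [[0,0,0],[0,0,0],0.6]
  ]
}}

```text
clock: 70.68
eef_pos: [0.5679, -0.2107, 0.0824]
ee_rot: [1.0, 0.01, 0.0, 0.0]
contact_force: [-1.3, 0.1, -0.4]
width: 0.0551
gripper_force: 0.0
```

Emit:
{"api": "carry_out", "payload": {
  "deltas": [
    [[0,0,-0.5],[0,0,0],0.6],
    [[0,0,-1],[0,0,0],0.6],
    [[0,0,-1],[0,0,0],0.6],
    [[0,0,-1],[0,0,0],0.6],
    [[0,-0.5,0],[0,0,0],0.6]
  ]
}}

```text
clock: 71.1
eef_pos: [0.5706, -0.2022, 0.1758]
ee_rot: [1.0, 0.008, 0.005, 0.003]
contact_force: [1.3, -0.4, -0.2]
width: 0.0566
gripper_force: 0.0
```

Emit:
{"api": "carry_out", "payload": {
  "deltas": [
    [[0.13,-0.95,0],[0,0,0],0.6],
    [[0.13,-0.95,0],[0,0,0],0.6],
    [[0.13,-0.95,0],[0,0,0],0.6],
    [[0.13,-0.95,0],[0,0,0],0.6],
    [[0.13,-0.95,0],[0,0,0],0.6]
  ]
}}

```text
clock: 71.52
eef_pos: [0.5814, -0.0776, 0.1704]
ee_rot: [1.0, 0.01, 0.0, 0.0]
contact_force: [-0.7, 0.0, 0.9]
width: 0.0563
gripper_force: 0.0
```

Emit:
{"api": "carry_out", "payload": {
  "deltas": [
    [[0.13,-0.95,0],[0,0,0],0.6],
    [[0.13,-0.95,0],[0,0,0],0.6],
    [[0.13,-0.95,0],[0,0,0],0.6],
    [[0.13,-0.95,0],[0,0,0],0.6],
    [[0.13,-0.95,0],[0,0,0],0.6]
  ]
}}

```text
clock: 71.93
eef_pos: [0.5952, 0.0415, 0.1703]
ee_rot: [1.0, 0.01, 0.0, 0.0]
contact_force: [0.8, -1.0, 1.2]
width: 0.0563
gripper_force: 0.0
```

Emit:
{"api": "carry_out", "payload": {
  "deltas": [
    [[0.13,-0.95,0],[0,0,0],0.6],
    [[0.13,-0.95,0],[0,0,0],0.6],
    [[0.13,-0.95,0],[0,0,0],0.6],
    [[0.13,-0.95,0],[0,0,0],0.6],
    [[0,0,0],[0,0,0],0.6]
  ]
}}

```text
clock: 72.35
eef_pos: [0.606, 0.1428, 0.1702]
ee_rot: [1.0, 0.014, 0.0, -0.002]
contact_force: [-0.1, 1.5, 0.1]
width: 0.0562
gripper_force: 0.0
```

Emit:
{"api": "carry_out", "payload": {
  "deltas": [
    [[0,0,0],[0,0,0],0.6],
    [[0,0,0],[0,0,0],0.6],
    [[0,0,0],[0,0,0],0.6]
  ]
}}

```text
clock: 72.6
eef_pos: [0.6063, 0.1333, 0.17]
ee_rot: [1.0, 0.009, -0.0, 0.001]
contact_force: [-0.6, -0.9, -0.2]
width: 0.0566
gripper_force: 0.0
```

Run:
```python
from h import *
im,P=cloud("wrist"); cv2.imwrite("pics/w16.png",im)
q=box(P,.57,.65,.1,.17,.09,.104); print("bar",rect(q)); print("knob",rect(box(P,.52,.6,.02,.1,.074,.088)))
plan([.6065,.1365,.09],np.radians(1.0))
```

```text
bar (array([608.3, 137.4]), 14.4, 27.8, 0.68)
knob (array([562. ,  54.7]), 19.5, 6.6, 33.41)
shift [ 0.005 -0.133  3.198] turn [ 0.014 -0.     0.003] total [ 0.01 -0.13  3.2 ] [ 0.01 -0.    0.  ] now [0.6064 0.1333 0.17  ] w 0.0568 F [0.6 0.5 0.5] t 72.65
```

Emit:
{"api": "carry_out", "payload": {
  "deltas": [
    [[0,-0.14,0.6],[0,0,0],0.6],
    [[0,0,0.8],[0,0,0],0.6],
    [[0,0,0.8],[0,0,0],0.6],
    [[0,0,0.7],[0,0,0],0.6],
    [[0,0,0.27],[0,0,0],0.5]
  ]
}}

```text
clock: 73.07
eef_pos: [0.6049, 0.1368, 0.0883]
ee_rot: [1.0, 0.009, -0.002, 0.001]
contact_force: [-0.2, 0.9, 0.3]
width: 0.0524
gripper_force: 0.0
```

Emit:
{"api": "carry_out", "payload": {
  "deltas": [
    [[0,0,0],[0,0,0],0.5],
    [[0,0,0],[0,0,0],0.1],
    [[0,0,0],[0,0,0],0.1],
    [[0,0,0],[0,0,0],0.1],
    [[0,0,0],[0,0,0],0.1]
  ]
}}

```text
clock: 73.48
eef_pos: [0.6073, 0.1383, 0.0918]
ee_rot: [1.0, 0.01, 0.001, 0.0]
contact_force: [-0.2, -0.6, 2.6]
width: 0.0276
gripper_force: 40.0
```

Emit:
{"api": "carry_out", "payload": {
  "deltas": [
    [[0,0,0],[0,0,0],0.1],
    [[0,0,0],[0,0,0],0.1],
    [[0,0,0],[0,0,0],0.1]
  ]
}}

```text
clock: 73.73
eef_pos: [0.6073, 0.1384, 0.0918]
ee_rot: [1.0, 0.01, 0.001, 0.0]
contact_force: [-0.9, -1.2, 5.6]
width: 0.0278
gripper_force: 40.0
```

Emit:
{"api": "carry_out", "payload": {
  "deltas": [
    [[0,0,-0.1],[0,0,0],0.1],
    [[0,0,-0.1],[0,0,0],0.1],
    [[0,0,-0.15],[0,0,0],0.1],
    [[0,0,-0.15],[0,0,0],0.1]
  ]
}}

```text
clock: 74.07
eef_pos: [0.6068, 0.1389, 0.1032]
ee_rot: [1.0, 0.01, 0.0, 0.0]
contact_force: [3.4, -0.0, -2.6]
width: 0.0276
gripper_force: 40.0
```

Emit:
{"api": "carry_out", "payload": {
  "deltas": [
    [[0,0,-0.4],[0,0,0],0.1],
    [[0,0,-0.8],[0,0,0],0.1],
    [[0,0,-0.8],[0,0,0],0.1],
    [[0,0.3,-0.7],[0,0,0],0.1],
    [[0,0.8,0],[0,0,0],0.1]
  ]
}}

```text
clock: 74.48
eef_pos: [0.608, 0.1158, 0.1748]
ee_rot: [1.0, 0.013, 0.002, -0.002]
contact_force: [0.5, -0.3, -2.0]
width: 0.0276
gripper_force: 40.0
```

Emit:
{"api": "carry_out", "payload": {
  "deltas": [
    [[-0.3,0.95,0],[0,0,0],0.1],
    [[-0.3,0.95,0],[0,0,0],0.1],
    [[-0.3,0.95,0],[0,0,0],0.1],
    [[-0.3,0.95,0],[0,0,0],0.1],
    [[-0.3,0.95,0],[0,0,0],0.1]
  ]
}}

```text
clock: 74.9
eef_pos: [0.5703, -0.0091, 0.1711]
ee_rot: [1.0, 0.01, -0.001, -0.0]
contact_force: [0.8, -0.1, -2.1]
width: 0.0277
gripper_force: 40.0
```

Emit:
{"api": "carry_out", "payload": {
  "deltas": [
    [[-0.3,0.95,0],[0,0,0],0.1],
    [[-0.3,0.95,0],[0,0,0],0.1],
    [[-0.3,0.95,0],[0,0,0],0.1],
    [[-0.3,0.95,0],[0,0,0],0.1],
    [[-0.3,0.95,0],[0,0,0],0.1]
  ]
}}

```text
clock: 75.32
eef_pos: [0.5353, -0.1284, 0.1712]
ee_rot: [1.0, 0.01, -0.001, -0.0]
contact_force: [-0.5, -1.2, -1.3]
width: 0.0279
gripper_force: 40.0
```

Emit:
{"api": "carry_out", "payload": {
  "deltas": [
    [[-0.3,0.95,0],[0,0,0],0.1],
    [[-0.3,0.95,0],[0,0,0],0.1],
    [[-0.2,0.95,0],[0,0,0],0.1],
    [[0,0,0],[0,0,0],0.1],
    [[0,0,0],[0,0,0],0.1]
  ]
}}

```text
clock: 75.73
eef_pos: [0.5169, -0.2008, 0.1711]
ee_rot: [1.0, 0.008, -0.001, 0.0]
contact_force: [0.0, 0.1, -1.4]
width: 0.0278
gripper_force: 40.0
```

Emit:
{"api": "carry_out", "payload": {
  "deltas": [
    [[0,0,0],[0,0,0],0.1],
    [[0,0,0],[0,0,0],0.1]
  ]
}}

```text
clock: 75.9
eef_pos: [0.5182, -0.1977, 0.1708]
ee_rot: [1.0, 0.011, -0.0, -0.0]
contact_force: [-0.3, 0.2, -1.4]
width: 0.028
gripper_force: 40.0
```

Run:
```python
from h import *
plan([.5175,-.2015,.088]); im,P=held(); cv2.imwrite("pics/side17.png",cv2.resize(im[100:260,200:420],None,fx=3.5,fy=3.5))
print("tray",rect(box(P,.42,.7,-.32,-.12,.042,.056)))
plan([.5175,-.2015,.088])
```

```text
shift [-0.032  0.155  3.312] turn [0. 0. 0.] total [-0.03  0.16  3.31] [0. 0. 0.] now [ 0.5182 -0.1977  0.1708] w 0.028 F [-0.3  0.2 -1.4] t 75.9
held bottom [-0.0608 -0.0589 -0.0579]
tray (array([ 566.9, -209.5]), 106.7, 191.3, 81.6)
shift [-0.037  0.154  3.311] turn [0. 0. 0.] total [-0.04  0.15  3.31] [0. 0. 0.] now [ 0.5183 -0.1977  0.1708] w 0.0277 F [ 0.8  0.5 -1.9] t 75.95
```

Emit:
{"api": "carry_out", "payload": {
  "deltas": [
    [[0,0.15,0.8],[0,0,0],0.1],
    [[0,0,0.8],[0,0,0],0.1],
    [[0,0,0.8],[0,0,0],0.1],
    [[0,0,0.8],[0,0,0],0.1],
    [[0,0,0.06],[0,0,0],0.1]
  ]
}}

```text
clock: 76.37
eef_pos: [0.5162, -0.201, 0.0861]
ee_rot: [1.0, 0.011, -0.003, -0.001]
contact_force: [-0.8, -0.7, -2.1]
width: 0.0273
gripper_force: 40.0
```

Emit:
{"api": "carry_out", "payload": {
  "deltas": [
    [[0,0,0.05],[0,0,0],0.1],
    [[0,0,0.05],[0,0,0],0.1],
    [[0,0,0.04],[0,0,0],0.1],
    [[0,0,0],[0,0,0],0.1],
    [[0,0,0],[0,0,0],0.1]
  ]
}}

```text
clock: 76.78
eef_pos: [0.5188, -0.2034, 0.0865]
ee_rot: [1.0, 0.01, 0.001, 0.0]
contact_force: [-0.2, 0.0, -1.5]
width: 0.028
gripper_force: 40.0
```

Emit:
{"api": "carry_out", "payload": {
  "deltas": [
    [[0,0,0.04],[0,0,0],0.1],
    [[0,0,0.03],[0,0,0],0.1],
    [[0,0,0],[0,0,0],0.1]
  ]
}}

```text
clock: 77.03
eef_pos: [0.5182, -0.2032, 0.0839]
ee_rot: [1.0, 0.01, 0.0, 0.0]
contact_force: [-0.3, -0.0, -2.1]
width: 0.0275
gripper_force: 40.0
```

Emit:
{"api": "carry_out", "payload": {
  "deltas": [
    [[0,0,0.04],[0,0,0],0.1],
    [[0,0,0],[0,0,0],0.1]
  ]
}}

```text
clock: 77.2
eef_pos: [0.5182, -0.2033, 0.0828]
ee_rot: [1.0, 0.01, 0.0, 0.0]
contact_force: [0.4, -0.3, -1.5]
width: 0.0282
gripper_force: 40.0
```

Emit:
{"api": "carry_out", "payload": {
  "deltas": [
    [[0,0,0.03],[0,0,0],0.1],
    [[0,0,0],[0,0,0],0.1]
  ]
}}

```text
clock: 77.37
eef_pos: [0.5183, -0.2033, 0.0828]
ee_rot: [1.0, 0.01, 0.0, 0.0]
contact_force: [-2.1, 0.2, 4.4]
width: 0.0276
gripper_force: 40.0
```

Emit:
{"api": "carry_out", "payload": {
  "deltas": [
    [[0,0,0],[0,0,0],0.35],
    [[0,0,0],[0,0,0],0.5],
    [[0,0,0],[0,0,0],0.6],
    [[0,0,0],[0,0,0],0.6],
    [[0,0,0],[0,0,0],0.6]
  ]
}}

```text
clock: 77.78
eef_pos: [0.5182, -0.2032, 0.0821]
ee_rot: [1.0, 0.01, 0.0, 0.0]
contact_force: [-0.1, 0.3, 0.3]
width: 0.055
gripper_force: 0.0
```

Emit:
{"api": "carry_out", "payload": {
  "deltas": [
    [[0,0,-0.5],[0,0,0],0.6],
    [[0,0,-1],[0,0,0],0.6],
    [[0,0,-1],[0,0,0],0.6],
    [[0,0,-1],[0,0,0],0.6],
    [[0,-0.5,-1],[0,0,0],0.6]
  ]
}}

```text
clock: 78.2
eef_pos: [0.5175, -0.1933, 0.1957]
ee_rot: [1.0, 0.008, 0.0, 0.001]
contact_force: [0.7, 1.0, 0.4]
width: 0.0566
gripper_force: 0.0
```

Emit:
{"api": "carry_out", "payload": {
  "deltas": [
    [[0,-0.8,0],[0,0,0],0.6],
    [[0,-0.8,0],[0,0,0],0.6],
    [[0,-0.8,0],[0,0,0],0.6],
    [[0,-0.8,0],[0,0,0],0.6],
    [[0,-0.5,0],[0,0,0],0.6]
  ]
}}

```text
clock: 78.62
eef_pos: [0.516, -0.0958, 0.1946]
ee_rot: [1.0, 0.011, -0.0, -0.0]
contact_force: [0.4, -0.3, 0.4]
width: 0.056
gripper_force: 0.0
```

Emit:
{"api": "carry_out", "payload": {
  "deltas": [
    [[0,0,0],[0,0,0],0.6],
    [[0,0,0],[0,0,0],0.6],
    [[0,0,0],[0,0,0],0.6]
  ]
}}

```text
clock: 78.87
eef_pos: [0.5161, -0.0996, 0.1946]
ee_rot: [1.0, 0.009, 0.0, 0.001]
contact_force: [0.7, 0.2, 0.0]
width: 0.0568
gripper_force: 0.0
```

Run:
```python
from h import *
im,P=cloud("wrist"); cv2.imwrite("pics/w18.png",im)
for x in((.49,.545),(.545,.595),(.595,.65)):
    q=box(P,*x,-.26,-.16,.08,.1); print("tray bar",rect(q) if len(q) else None)
print("tray",rect(box(P,.42,.7,-.32,-.12,.042,.056)))
f=box(P,.575,.61,-.06,.18,.05,.0595)
g=lambda c:[np.round(np.percentile(c[np.abs(c[:,1]-y)<.006][:,0],[3,97])*1000,1).tolist() for y in (-.03,.0,.03,.06,.09,.12,.15) if (np.abs(c[:,1]-y)<.006).sum()>3]
print("fence",g(f)); print("cheek",g(box(P,.612,.66,-.06,.18,.051,.06)))
im,P=cloud("side"); print("block z",np.median(box(P,.5,.62,.31,.39,.055,.08)[:,2]))
print(ctrl.sense()["clock"])
```

```text
tray bar (array([ 519.2, -201.9]), 14.2, 28.2, 0.75)
tray bar (array([ 569. , -209.5]), 13.7, 28.3, 1.42)
tray bar (array([ 616.1, -216.7]), 13.9, 28.9, 1.01)
tray (array([ 568.4, -209.4]), 100.6, 190.3, 81.91)
fence [[587.7, 603.4], [587.2, 602.8], [585.6, 602.3], [580.2, 600.9], [584.6, 600.3], [583.1, 599.8], [582.5, 598.3]]
cheek [[618.8, 635.3], [618.2, 634.7], [617.6, 634.2], [617.1, 633.6], [616.6, 633.1], [616.0, 632.7], [615.4, 632.1]]
block z 0.06446989386106744
78.9667
```

View pics/w18.png

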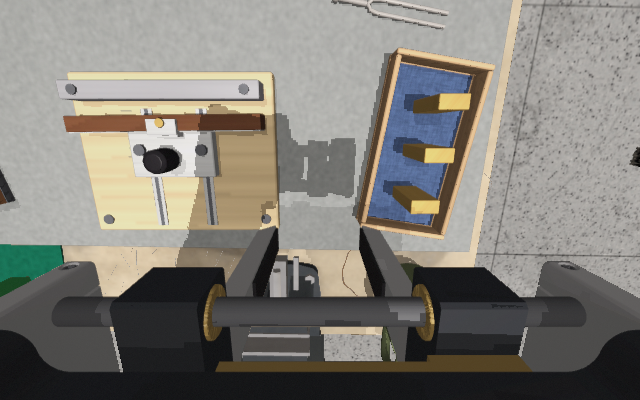

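Emit:
{"api": "carry_out", "payload": {
  "deltas": [
    [[0.1,-0.9,0],[0,0,0],0.6],
    [[0.1,-0.9,0],[0,0,0],0.6],
    [[0.1,-0.9,0],[0,0,0],0.6],
    [[0.1,-0.9,0],[0,0,0],0.6],
    [[0.1,-0.9,0],[0,0,0],0.6]
  ]
}}

```text
clock: 79.38
eef_pos: [0.5266, 0.0142, 0.1945]
ee_rot: [1.0, 0.009, 0.0, 0.0]
contact_force: [0.1, 0.8, -0.2]
width: 0.0568
gripper_force: 0.0
```

Emit:
{"api": "carry_out", "payload": {
  "deltas": [
    [[0.35,-0.95,0.1],[0,0,0],0.6],
    [[0.35,-0.5,0.1],[0,0,0],0.6],
    [[0.35,0,0.1],[0,0,0],0.6],
    [[0,0,0.1],[0,0,0],0.6],
    [[0,0,0],[0,0,0],0.6]
  ]
}}

```text
clock: 79.8
eef_pos: [0.5519, 0.0489, 0.1837]
ee_rot: [1.0, 0.009, -0.001, 0.001]
contact_force: [-0.5, -0.9, 0.8]
width: 0.0562
gripper_force: 0.0
```

Emit:
{"api": "carry_out", "payload": {
  "deltas": [
    [[0,0,0],[0,0,0],0.6],
    [[0,0,0],[0,0,0],0.6],
    [[0,0,0],[0,0,0],0.6],
    [[0,0,0],[0,0,0],0.6]
  ]
}}

```text
clock: 80.13
eef_pos: [0.5517, 0.0506, 0.1848]
ee_rot: [1.0, 0.01, 0.0, 0.0]
contact_force: [-0.2, -0.2, 0.2]
width: 0.0562
gripper_force: 0.0
```

Run:
```python
from h import *
g=lambda c:[np.round(np.percentile(c[np.abs(c[:,1]-y)<.006][:,0],[3,97])*1000,1).tolist() for y in (-.03,.0,.03,.06,.09,.12,.15) if (np.abs(c[:,1]-y)<.006).sum()>3]
im,P=cloud("wrist"); cv2.imwrite("pics/w19.png",im)
print(ctrl.sense()["eef_pos"])
print("fence",g(box(P,.575,.61,-.06,.18,.05,.0595)));print("cheek",g(box(P,.612,.66,-.06,.18,.051,.06)))
print("knob",rect(box(P,.52,.6,.02,.1,.074,.088)))
```

```text
[0.55176329 0.05079834 0.18478631]
fence [[588.3, 604.4], [586.6, 603.2], [586.2, 602.5], [579.9, 601.8], [584.0, 600.4], [583.4, 599.9], [582.9, 598.9]]
cheek [[618.5, 635.8], [618.0, 635.3], [617.4, 634.7], [616.9, 634.1], [616.3, 633.6], [615.8, 633.0], [615.1, 632.4]]
knob (array([557.1,  61.8]), 23.3, 22.5, 0.98)
```

```bash
python3 -c "
from h import *
print(ctrl.sign_off())"
```

```text
the job is handed in; nothing more can be done
None
```

I handed the job in: all three bars are rocked out and standing in the tray, the fence measures about 14.5 mm from the cheek and about 0.01 rad off parallel (within tolerance), the block is flat on the board, and I never went near the mug; no verdict came back.

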